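Pack spare drive sleds in the carrier and latch it shut

TASK

Take the two tall drive sleds with carrying handles out of the slanted holder and stand them upright in the carrier's bay beside the sled already there, then push the sliding end stop in until all three sleds are snug against the end wall. Then swing the latch's wire bail over and hook its bar behind the keeper on the stop, and press the lever down past centre until the latch stays shut. Leave the short filler blanks and the other things on the table where they are.

Things in the scene. Friction and masses are not known exactly. Their poses are not given: they have to be found in the camera images.
- sled1_mid (a point): Loose drive sled, 0.26 kg: dark steel box 100 (x) x 30 (y) x 60 (z) mm, under a black handle: a bar 62 mm along x, 10 thick (y), 13 tall, on posts at its ends. Underside to bar centre 83.5, to top 90 mm. This point: 45 mm above the underside on the centre line, so the bar's centre is 38.5 mm along +z (its own up). Starts in a holder slot, top leaning 30 degrees away from the robot.
- sled2_mid (a point): Second loose drive sled in the holder, same as sled1.
- sled3_mid (a point): Third sled, same as sled1, already standing in the carrier's bay, 0 to 8 mm from the end wall.
- blank1_mid (a point): Short filler blank, black block 100 x 30 x 42 mm with no handle (only a 6 mm tab), in another slot of the holder; leave it. Point 21 mm above its underside. Sleds and blanks may be in any of the slots.
- blank2_mid (a point): Second filler blank, same as blank1; leave it.
- holder: Fixed slanted holder, base 120 (x) x 187 (y) mm, origin on the table under its centre. Four slots side by side at y = -66, -22, 22, 66 mm, each 35 wide between dividers 30 mm tall. Slot floor slopes 30 degrees (higher at -x, the robot side), 45 mm above the table over the origin; end wall 40 mm tall at its low +x end. Things leave a slot along their own z.
- carrier: Fixed carrier, origin on the table; y runs from end wall to sliding stop (packing direction), x towards the latch rail. Base plate 10 mm thick, x -98 to 74, y -142 to 148. Bay x -93 to 19 (112 wide), from the end wall's face at y = -65; wall 60 high over the plate; lip 12 high on the open side. Latch rail x 19 to 63, top 60 above the table, full length; latch on its middle, x = 41.
- bay_wall (a point): Point on the end wall's inner face, mid-width of the bay, on its floor (10 mm above the table); axes as the carrier's. Packed sleds stand with their 30 mm thickness along y and 100 mm along x (either way round); snug centres at x = 0, y = 15, 45, 75, z = 45 mm.
- stop (a joint): Slide of the end stop, m: 0 fully open (its face 150 mm from the end wall), grows as it is pushed to the wall: face at 150 mm minus value. 0.060 is snug on three sleds; limit 0.075. Rubs with 2 N, stays where left.
- stop_back (a point): Centre of the stop's outer face (away from the sleds), 40 mm above the table. The stop is a grey plate 104 wide (x), 16 thick, 11 to 69 mm above the table; push it along the carrier's -y. A steel arm 8 mm thick at its top runs to +x over the rail and carries the keeper.
- keeper_seat (a point): Where the bail's bar lies when drawn tight: 95 mm above the table over the rail's middle, on the stop; axes as the carrier's. On its -y side stands the lip, 24 wide, top 12 mm above this point, its overhang reaching to y = -2. A tongue 8 wide, y -5 to 25, top 4 mm below this point, carries the bar. The bar must come down from above on the lip's +y side.
- lever (a joint): Angle of the latch lever, rad: 0 straight up, negative leaning to the keeper (carrier's +y), positive folding back to -y. Starts open (-0.6 to -0.1); rubs with 0.12 N m, stays where left. Fully shut at 1.5, just above horizontal; dead centre with the bail hooked is near 1.2. Shutting it takes 2 to 4 N at the end pad.
- lever_pivot (a point): The lever's pivot, 98 mm above the table, axis along the carrier's x, axes as the carrier's. The lever is a flat steel bar 16 wide (x), 6 thick, with an end pad 22 wide, 8 thick; its end is 67 mm from the pivot.
- lever_tip (a point): Centre of the lever's end pad, 60 mm from the pivot; z points along the lever away from the pivot, -y is the side to which it folds.
- bail_bar (a point): Centre of the bail's cross bar (8 mm round, 38 long, along x). The bail is a steel loop on a pin in the lever; in lever_tip's axes the pin is 6.9 mm to -y and 18.8 to +z of the pivot. Pin to bar 86.5 mm; side wires 19 mm either side pass the lever, the bar clears its end.
- bail: Outer part of the bail (bar, tab); origin on its pin, -y outward along the bail. Starts folded back to the carrier's -y, on a post 96 mm above the table; swings freely up and over to +y, falls by its own weight. A spring lets it stretch up to 8 mm at 4.5 N/mm.
- bail_tab (a point): Middle of the bail's pull tab, a bar 12 mm wide (x) and 8 thick reaching 42 mm outward past the cross bar; this point is 29 mm outward of the bar. Can be pinched across its 12 mm width.
- spraycan: Upright metal can, 60 mm across, 150 tall; leave it. Origin under its centre.
- driver: Screwdriver lying on the table; leave it.
- tape: Roll of white tape lying flat, 70 mm across, 22 tall; leave it.
- screwbin: Small open grey bin 90 x 120 x 40 mm; leave it.
- hub: Flat grey network box 100 x 160 x 28 mm beside the carrier; leave it.
Things that resemble listed ones, but are neither listed nor needed, are in the scene too. Leave any orange look-alike of the part that bears sled1_mid alone.

How it is judged:
By the outcome, as a careful person would: the job done as asked, in the order asked, and still so for the second after the job is handed in, with the robot touching nothing.
It also fails if it takes over 72 s, if anything falls off the work surface, if the arm or the gripper's body presses on something with over 40 N, if the wrist force passes 120 N, or if a joint passes its speed limit or range.

ROBOT

A 6-joint arm with a two-finger parallel gripper is mounted at the origin on the work surface. World frame = base frame: x ahead of the robot, y to its left, z up, the work surface at z = 0. Lengths are in m, angles in rad, forces in N, time in s.
With the tool pointing down it reaches from about 0.325 to 0.85 m from the base axis. Payload 4.4 kg.
Tool frame: the origin (TCP) lies on the centre line of the jaws, within the pads' length; the fingertips stand manip.tcp_to_tips ahead of it and the grasp point (between the pads) lies 6 mm ahead of it (manip.tcp_to_tips is the distance from the TCP to the fingertips, in m); x points along the fingers, y is the direction in which the jaws open and shut, and the axes are right-handed (so a half turn about x gives the same grasp; the last joint's range is limited). The gripper opens to 94 mm and grips with 3 to 60 N. Pads are 16 mm wide; open, the fingers measure 119 mm over their backs; the gripper's body (75 mm by 177 mm) begins 78 mm behind the grasp point.
Start: joints at [-1.466, 0.207, 1.542, -0, 1.393, -0.15], TCP at [0.145, -0.556, 0.23] pointing down, gripper open.
Joint ranges: [-2.73, 2.73], [-0.86, 2.22], [0.23, 2.46], [-1.11, 4.25], [0.08, 2.63], [-2.82, 2.82]. Speed limits (rad/s): [2.79, 2.79, 3.14, 3.14, 3.14, 3.14].

INTERFACE

Orientations are given as a unit quaternion [w, x, y, z].
In Python, from rig import manip gives the robot as it stands. The module is installed in compiled form; this text tells all that it offers.
- The arm moves only by the tool arm_command, never from a script. Its argument "increments" is one flat list of numbers, 7 for each row, row after row: the closure in counts, from 0 (fully open) to 255 (shut), then the shift along the world's x, y, z in mm, then the turn, a rotation vector about the world's x, y, z in degrees. In form: [hand, tx, ty, tz, wx, wy, wz, hand, tx, ty, tz, wx, wy, wz, ...]. A call has 1 to 8 rows; each row is the pose to reach, as a shift and turn from the pose commanded when the call began; what a row does not reach only later rows make up. A row lasts 1/12 s, in which the tool goes at most 41.7 mm and 7.16 degrees, less where a joint would pass 70% of its speed; a pose out of reach is approached as far as the arm can. A call with a gripper value outside its range is refused whole. The fingers move at their own pace and stop on an object; "force" is the grip in N (left out, the last holds). Time passes only in rows, so rows that repeat a pose let the fingers close. It gives the time, the measured TCP pose, the force and the opening at its end, in the units of the state.
- manip.state(): the state, without advancing time (a new reading comes with each control period).
- manip.grab_frame(name): name is "side" or "top"; returns a dict with "color" (384x512x3 uint8, red, green, blue), "fov_y" (degrees; the focal length in pixels is half the picture's height over the tangent of half this angle, whatever the lens; pixels are square), "cx", "cy" (the principal point, pixels), "T" (4x4, takes a point from camera to world coordinates). Camera axes: x right, y down, z forward; pixel columns grow to the right and rows downward; lengths in m; the calibration is good to about 2 mm. A picture is of the moment at which its call begins. There is no depth.
- manip.job_done(): hands the job in, once; it reports no verdict.
The state is a dict: "clock": time; "joint_positions": joint angles; "joint_velocities": joint speeds; "joint_torque": joint torques, N m; "position": TCP position; "orientation": TCP orientation; "ft_force": force on the tool from outside, world axes, zero at the start; "torque": the same for the moment, N m; "opening": finger opening in m.
Only numpy, scipy, OpenCV 4.12 (cv2) and the standard library are available. Lean on these libraries where they do the work, as an engineer would, in place of code of your own. Each camera call takes 0.05 s, during which the arm holds its last target. There are 200 camera calls.

## Working session

There is one attempt and no reset: what is moved stays moved. The work goes in short steps, Python scripts to look and compute and a tool call to move; the robot and the scene stay as the last step left them, time stands still between calls to the robot, and variables do not carry over. Pictures are saved under pics/ and viewed, about 8 in all and at most 12, crops included, and the job is handed in when it is done.

Besides the shell and the picture viewer there is one more tool, called after "Emit:" as name(argument=value, ...) on one line, values as JSON. arm_command: Moves the arm, as the interface text tells. Its arguments: {"type":"object","properties":{"increments":{"type":"array"},"force":{"type":"number"}},"required":["increments"]}

```bash
mkdir -p pics; cat > h.py <<'E'
import numpy as np, cv2
from rig import manip
from scipy.spatial.transform import Rotation as R
def grab(n,save=None):
    f=manip.grab_frame(n)
    if save: cv2.imwrite('pics/'+save,cv2.cvtColor(f['color'],cv2.COLOR_RGB2BGR))
    return f
def foc(f): return 192/np.tan(np.radians(f['fov_y'])/2)
def ray(f,u,v):
    F=foc(f); d=f['T'][:3,:3]@np.array([(u-f['cx'])/F,(v-f['cy'])/F,1]); return f['T'][:3,3],d/np.linalg.norm(d)
def onz(f,u,v,z):
    o,d=ray(f,u,v); return o+d*(z-o[2])/d[2]
def proj(f,p):
    q=np.linalg.inv(f['T'])@np.append(p,1); F=foc(f); return q[:2]/q[2]*F+[f['cx'],f['cy']]
def tri(f1,a,f2,b):
    o1,d1=ray(f1,*a);o2,d2=ray(f2,*b)
    s=np.linalg.lstsq(np.c_[d1,-d2],o2-o1,rcond=None)[0]
    p,q=o1+s[0]*d1,o2+s[1]*d2; return (p+q)/2,np.linalg.norm(p-q)
E
python3 - <<'E'
from h import *
np.set_printoptions(precision=4,suppress=True)
a=grab('top','top0.png');b=grab('side','side0.png')
for f in(a,b): print(f['T'],f['fov_y'],f['cx'],f['cy'])
im=[cv2.imread('pics/%s0.png'%n) for n in('top','side')]
for n,i in zip(('top','side'),im): cv2.imwrite('pics/%s0b.png'%n,cv2.resize(i,(768,576),interpolation=cv2.INTER_CUBIC))
print(manip.state(),manip.tcp_to_tips)
E
```

```text
[[-0.0003 -0.9907  0.136   0.3964]
 [-0.9997  0.0035  0.0235 -0.0376]
 [-0.0237 -0.1359 -0.9904  1.3748]
 [ 0.      0.      0.      1.    ]] 53.71914889509737 253.78808621678238 190.19231966623167
[[-0.6104 -0.4874  0.6243 -0.3534]
 [-0.7919  0.3936 -0.467   0.6755]
 [-0.0181 -0.7795 -0.6262  1.0319]
 [ 0.      0.      0.      1.    ]] 43.94105848013847 252.9475079398691 200.4103163631949
{'clock': 0.1, 'joint_positions': array([-1.4665,  0.2074,  1.5427,  0.    ,  1.3935, -0.1505]), 'joint_velocities': array([ 0.0011, -0.0028, -0.0027, -0.0005, -0.0018,  0.0003]), 'joint_torque': array([  0.0002, -37.1864, -28.2292,   0.07  ,   0.0311,  -0.0001]), 'position': array([ 0.1448, -0.5558,  0.2294]), 'orientation': array([ 0.0891,  0.7014,  0.0905, -0.7014]), 'ft_force': array([-0.1743,  0.0975,  0.9315]), 'torque': array([-0.0084,  0.0309, -0.0184]), 'opening': 0.09421935952501624} 0.025
```

View pics/top0b.png

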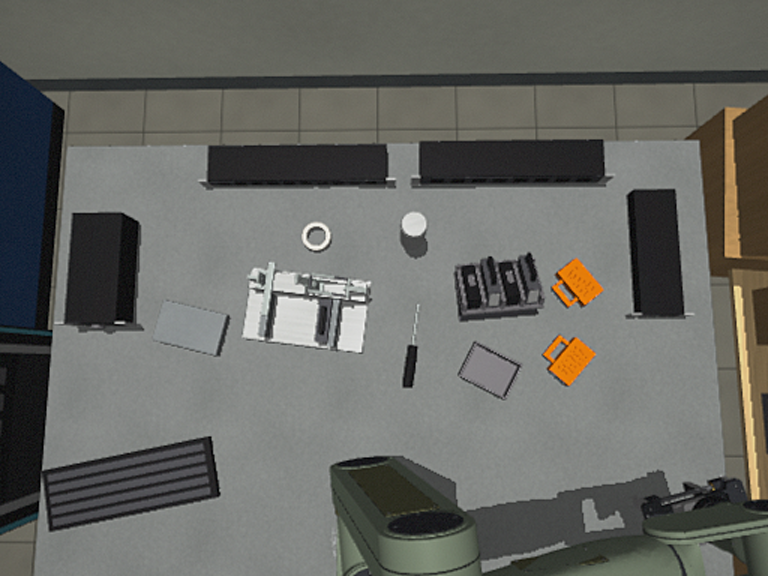

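View pics/side0b.png

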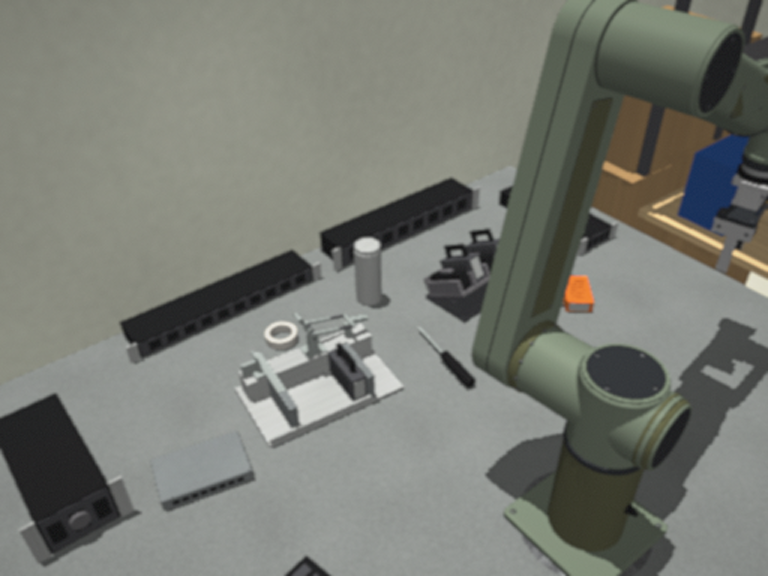

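Viewed 2. The top view shows the carrier at about (306,308) and the holder at about (500,285) in 1.5x pixels. The third sled sits by the wall on the right of the bay, and the orange decoys are at right. Next I take close crops.

```bash
python3 - <<'E'
import cv2,numpy as np
t=cv2.imread('pics/top0.png');s=cv2.imread('pics/side0.png')
def c(i,x,y,w,h,k):
    return cv2.resize(i[y:y+h,x:x+w],(w*k,h*k),interpolation=cv2.INTER_CUBIC)
A=c(t,160,170,90,66,4) #carrier  360x264
B=c(t,296,162,72,54,5) #holder 360x270
C=c(s,150,200,130,100,3)
D=c(s,275,145,80,75,4)
W=np.zeros((600,800,3),np.uint8)
for i,(x,y) in ((A,(0,0)),(B,(400,0)),(C,(0,290)),(D,(400,290))): W[y:y+i.shape[0],x:x+i.shape[1]]=i
cv2.imwrite('pics/c1.png',W)
E
```

```text
(no output)
```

View pics/c1.png

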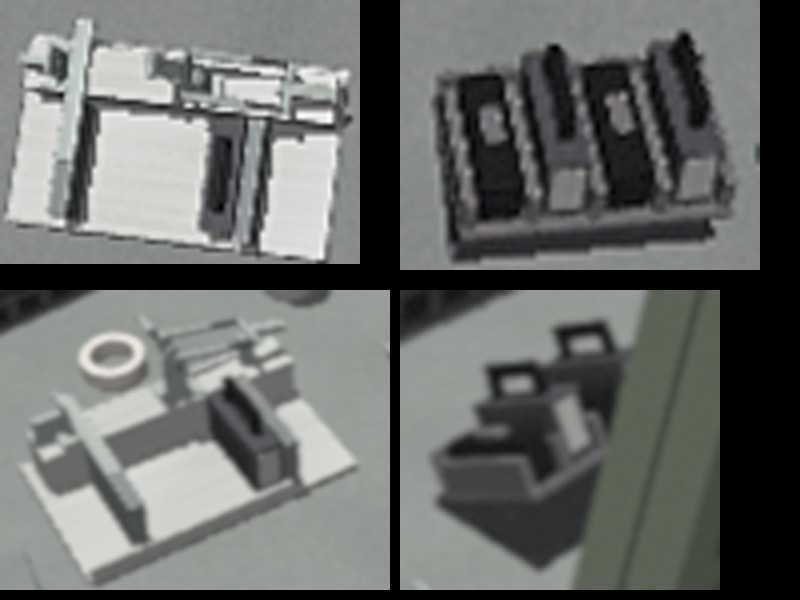

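Viewed 3. In the holder, from left (+y) to right, the slots hold blank, sled, blank, sled. So the sleds are in slots y=+22 and y=-66. Carrier axes are roughly aligned with the world: rail away from the robot, end wall on the right. Next I measure the carrier plate edges and the handle bars.

```bash
python3 - <<'E'
from h import *
np.set_printoptions(precision=4,suppress=True,linewidth=160)
a=grab('top');b=grab('side')
g=cv2.cvtColor(a['color'],cv2.COLOR_RGB2GRAY).astype(float)
print('col',g[215:245:1,200].astype(int)); print('row',g[225,155:175].astype(int),g[215,235:255].astype(int))
lev=170
def cross(p): # last bright index -> subpixel
    i=np.where(p>lev)[0][-1]; return i+(p[i]-lev)/(p[i]-p[i+1])
low=[(u,200+cross(g[200:250,u])) for u in range(168,238)]
right=[(225+cross(g[v,225:262]),v) for v in range(204,232)]
left=[(190-cross(g[v,150:191][::-1]),v) for v in range(200,222)]
def line(pts,z):
    P=np.array([onz(a,u,v,z)[:2] for u,v in pts])
    for _ in range(3):
        vx,vy,x,y=cv2.fitLine(P.astype(np.float32),cv2.DIST_HUBER,0,.001,.001).ravel()
        r=(P-[x,y])@[-vy,vx]; P=P[abs(r)<.004]
    return np.array([x,y]),np.array([vx,vy]),r.std(),len(P)
L=[line(p,.010) for p in(low,right,left)]
for l in L: print(l, np.degrees(np.arctan2(l[1][1],l[1][0])))
def X(l,m):
    s=np.linalg.solve(np.c_[l[1],-m[1]],m[0]-l[0]); return l[0]+s[0]*l[1]
cr,cl=X(L[0],L[1]),X(L[0],L[2]); print(cr,cl,np.linalg.norm(cr-cl),'yaw',np.degrees(np.arctan2(*(cl-cr)[::-1]))-90)
# bars
G=cv2.resize(g[162:216,296:368],None,fx=8,fy=8,interpolation=cv2.INTER_CUBIC)
np.savetxt('/tmp/x',g[168:196,398//1-400+322:340],fmt='%d')
print(g[168:200,318:334].astype(int)); print(g[166:190,346:362].astype(int))
gs=cv2.cvtColor(b['color'],cv2.COLOR_RGB2GRAY).astype(int)
print(gs[152:176,294:332])
E
```

```text
col [211 208 210 213 214 212 211 210 213 212 209 208 209 221 200 101 137 137 139 137 137 134 135 135 134 137 137 139 138 136]
row [139 139 140 137 138 137 147 134 155 152 176 184 186 187 189 193 200 208 220 227] [215 215 214 215 215 216 218 229 136 123 142 139 141 142 139 136 138 138 142 140]Traceback (most recent call last):
  File "<stdin>", line 9, in <module>
  File "<stdin>", line 8, in cross
IndexError: index -1 is out of bounds for axis 0 with size 0
```

```bash
python3 - <<'E'
from h import *
np.set_printoptions(precision=4,suppress=True,linewidth=200)
a=grab('top');b=grab('side')
g=cv2.cvtColor(a['color'],cv2.COLOR_RGB2GRAY).astype(float)
lev=170
def cross(p):
    i=np.where(p>lev)[0]
    if len(i)==0 or i[-1]>len(p)-2: return None
    i=i[-1]; return i+(p[i]-lev)/(p[i]-p[i+1])
low=[(u,200+c) for u in range(168,238) if (c:=cross(g[200:250,u]))]
right=[(225+c,v) for v in range(204,232) if (c:=cross(g[v,225:262]))]
left=[(190-c,v) for v in range(200,222) if (c:=cross(g[v,150:191][::-1]))]
def line(pts,z):
    P=np.array([onz(a,u,v,z)[:2] for u,v in pts])
    for _ in range(3):
        vx,vy,x,y=cv2.fitLine(P.astype(np.float32),cv2.DIST_HUBER,0,.001,.001).ravel()
        r=(P-[x,y])@[-vy,vx]; P=P[abs(r)<.004]
    return np.array([x,y]),np.array([vx,vy]),r.std(),len(P)
L=[line(p,.010) for p in(low,right,left)]
for l in L: print(l, np.degrees(np.arctan2(l[1][1],l[1][0])))
def X(l,m):
    s=np.linalg.solve(np.c_[l[1],-m[1]],m[0]-l[0]); return l[0]+s[0]*l[1]
cr,cl=X(L[0],L[1]),X(L[0],L[2]); print(cr,cl,np.linalg.norm(cr-cl),'yaw',np.degrees(np.arctan2(*(cl-cr)[::-1]))-90)
print(g[168:200,318:334].astype(int)); print(g[166:190,346:362].astype(int))
gs=cv2.cvtColor(b['color'],cv2.COLOR_RGB2GRAY).astype(int)
print(gs[152:176,294:332])
E
```

```text
(array([0.4421, 0.1851], dtype=float32), array([0.1246, 0.9922], dtype=float32), np.float64(0.0006419926976915844), 60) 82.8451
(array([0.4848, 0.0348], dtype=float32), array([ 0.9919, -0.1271], dtype=float32), np.float64(0.0008297443598767744), 28) -7.300357
(array([0.5106, 0.3234], dtype=float32), array([ 0.9924, -0.1232], dtype=float32), np.float64(0.0006815883894374227), 22) -7.076738
[0.4242 0.0426] [0.4602 0.3296] 0.28925937 yaw -7.1548996
[[136 131 132 136 134 136 134 133 133 139 136 134 134 137 134 133]
 [135 132 133 136 137 139 135 136 140 142 140 135 136 136 134 135]
 [136 136 134 133 134 135 138 127 121 128 140 138 138 136 137 136]
 [133 134 137 131 130 129 135  72  10  14 116 142 141 138 137 134]
 [133 133 128 102  96  90  89  46  22  20  55 122 140 140 139 136]
 [134 138  88  69  75  76  62  30  22  25  41  92 131 134 140 143]
 [132 138  81  67  80  81  50  14  26  27  43  81 112 111 120 133]
 [117 120  64  68  80  83  48  17  23  31  29  75  86  81  49  21]
 [ 90  87  45  65  77  85  57  21  20  31  24  66  79  78  45  23]
 [ 73  76  46  36  73  83  63  35  15  34  26  
[... 6124 characters left out ...]
77  80  82  88 103 115 105  75  45  32  33  32  32  30  29  31  46  70  89  96]
 [139 126 109  85  65  61  66  71  71  70  69  69  67  68  66  68  71  73  77  85  97 114 131 139 125  91  51  31  27  31  31  33  28  31  47  72  89  94]
 [108  96  84  74  70  68  71  70  68  65  63  63  62  58  58  59  59  61  71  94 123 140 148 149 134 103  59  29  25  28  29  30  26  31  49  75  91  97]
 [ 79  63  58  60  60  58  59  56  53  53  54  52  52  49  49  48  49  51  66  96 130 149 153 153 143 115  76  44  37  37  34  30  26  34  57  81  93  95]
 [ 78  52  49  48  50  48  48  49  48  48  48  46  48  47  48  48  48  50  59  88 123 147 151 153 148 129  98  74  74  71  54  37  29  38  62  84  93  97]]
```

```bash
python3 - <<'E'
from h import *
np.set_printoptions(precision=4,suppress=True,linewidth=200)
a=grab('top');b=grab('side')
print('A P1',tri(a,(326.5,170.6),b,(296.2,163.8)))
print('B P1',tri(a,(352.6,168.0),b,(313.5,153.9)))
# P1 = mid + Rz(yaw)*Ry(30)*(31,0,45);  P2 = mid+..(-31,0,15)
Ry=R.from_euler('y',30,degrees=True)
for n,p1,p2 in(('A',(326.5,170.6),(329.0,189.7)),('B',(352.6,168.0),(355.2,187.1))):
    for z1 in(.120,.130,.140):
        q1=onz(a,*p1,z1); d=(Ry.apply([62,0,30])/1000)
        q2=onz(a,*p2,z1-d[2]); v=q1-q2
        print(n,z1,q1,q2,np.linalg.norm(v[:2]),d,'yaw',np.degrees(np.arctan2(v[1],v[0])))
# carrier check in side image
o=np.array([.5390,.1709,0]);Rc=R.from_euler('z',-7.155,degrees=True)
im=cv2.cvtColor(b['color'],cv2.COLOR_RGB2BGR);it=cv2.cvtColor(a['color'],cv2.COLOR_RGB2BGR)
k=5
I=cv2.resize(im[210:300,150:280],None,fx=k,fy=k,interpolation=cv2.INTER_CUBIC);J=cv2.resize(it[165:240,155:255],None,fx=k,fy=k,interpolation=cv2.INTER_CUBIC)
pts=[(-98,-142,10),(-98,148,10),(74,148,10),(74,-142,10),(19,-142,60),(19,148,60),(63,148,60),(63,-142,60),(-93,-65,70),(19,-65,70),(-37,85,69),(41,0,98),(41,-15,98)]
for p in pts:
    w=o+Rc.apply(np.array(p)/1000)
    for f,Q,x0,y0 in((b,I,150,210),(a,J,155,165)):
        u,v=proj(f,w); c=(int((u-x0+.5)*k),int((v-y0+.5)*k)); cv2.circle(Q,c,3,(0,0,255),1)
W=np.zeros((600,800,3),np.uint8);
J2=cv2.resize(J,(400,300));W[:450,:650]=I;cv2.imwrite('pics/c2.png',W[:450,:650]);cv2.imwrite('pics/c2t.png',J)
E
```

```text
A P1 (array([ 0.637 , -0.2543,  0.1043]), np.float64(2.252969259871959e-05))
B P1 (array([ 0.6455, -0.343 ,  0.1037]), np.float64(0.0006023069266980842))
A 0.12 [ 0.6341 -0.2516  0.12  ] [ 0.5688 -0.2573  0.125 ] 0.06556135023703255 [ 0.0687  0.     -0.005 ] yaw 4.988100756856478
A 0.13 [ 0.6322 -0.2499  0.13  ] [ 0.5674 -0.2555  0.135 ] 0.06504373467274763 [ 0.0687  0.     -0.005 ] yaw 4.981508389444138
A 0.14 [ 0.6303 -0.2482  0.14  ] [ 0.566  -0.2538  0.145 ] 0.06452611998335653 [ 0.0687  0.     -0.005 ] yaw 4.974810256828316
B 0.12 [ 0.6425 -0.3388  0.12  ] [ 0.5771 -0.3439  0.125 ] 0.06555768870648404 [ 0.0687  0.     -0.005 ] yaw 4.430948219886399
B 0.13 [ 0.6405 -0.3364  0.13  ] [ 0.5757 -0.3414  0.135 ] 0.06504022847283213 [ 0.0687  0.     -0.005 ] yaw 4.421945063721424
B 0.14 [ 0.6386 -0.334   0.14  ] [ 0.5742 -0.339   0.145 ] 0.06452276987086787 [ 0.0687  0.     -0.005 ] yaw 4.412797500613238
```

View pics/c2.png

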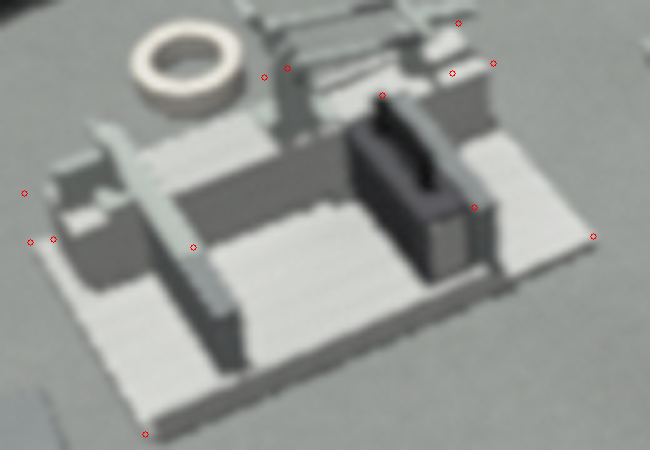

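View pics/c2t.png

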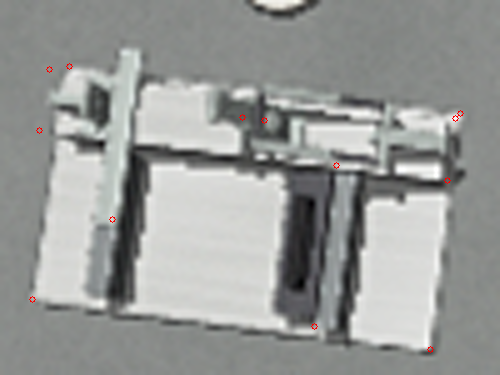

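Viewed 5. The plate's near corners and wall top agree in both views. The far rail ends look off by a few pixels, so I check the side-view plate edges numerically.

```bash
python3 - <<'E'
from h import *
np.set_printoptions(precision=4,suppress=True,linewidth=200)
a=grab('top');b=grab('side')
gs=cv2.cvtColor(b['color'],cv2.COLOR_RGB2GRAY).astype(float)
gt=cv2.cvtColor(a['color'],cv2.COLOR_RGB2GRAY).astype(float)
o=np.array([.5390,.1709,0]);Rc=R.from_euler('z',-7.155,degrees=True)
def loc(f,u,v,z): return Rc.inv().apply(onz(f,u,v,z)-o)*1000
print('side right edge')
for v in range(236,258,4):
    p=gs[v,240:280]; i=np.where(p>175)[0][-1]; print(v,240+i,p[i-1:i+4].astype(int),loc(b,240+i+.5,v,.01))
print('side left edge')
for v in range(262,294,6):
    p=gs[v,150:190]; i=np.where(p>165)[0][0]; print(v,150+i,p[i-3:i+2].astype(int),loc(b,150+i-.5,v,.01))
print('side lower edge')
for u in range(185,265,12):
    p=gs[240:300,u]; i=np.where(p>175)[0][-1]; print(u,240+i,loc(b,u,240+i+.5,.01))
print('top right edge')
for v in range(190,236,6):
    p=gt[v,225:262]; i=np.where(p>170)[0][-1]; print(v,225+i,loc(a,225+i+.5,v,.01))
E
```

```text
side right edge
236 250 [171 177 169 157 155] [   7.8915 -142.7506   10.    ]
240 254 [204 185 167 157 156] [ -14.3044 -144.1981   10.    ]
244 257 [203 190 171 157 155] [ -34.4638 -142.9954   10.    ]
248 261 [197 180 164 156 155] [ -55.8354 -144.4131   10.    ]
252 264 [207 189 168 156 155] [ -75.2265 -143.2309   10.    ]
256 268 [200 179 164 159 158] [ -95.8195 -144.6201   10.    ]
side left edge
262 159 [148 144 157 186 204] [ 53.5913 146.7351  10.    ]
268 162 [151 145 147 173 199] [ 26.2014 148.2508  10.    ]
274 166 [150 151 162 183 201] [ -1.9691 147.2492  10.    ]
280 170 [148 146 159 186 206] [-29.3933 146.2741  10.    ]
286 173 [151 144 144 172 199] [-54.6296 147.7364  10.    ]
292 177 [149 144 160 194 212] [-80.6678 146.7802  10.    ]
side lower edge
185 290 [-88.044  124.3372  10.    ]
197 269 [-33.5876  61.8415  10.    ]
209 280 [-89.8837  50.7782  10.    ]
221 274 [-87.418   11.0828  10.    ]
233 269 [-88.3527 -27.7339  10.    ]
245 244 [ -16.237  -109.0969   10.    ]
257 262 [-100.7851 -101.5827   10.    ]
top right edge
190 246 [  63.8773 -142.8554   10.    ]
196 231 [ 35.4593 -91.5238  10.    ]Traceback (most recent call last):
  File "<stdin>", line 19, in <module>
IndexError: index -1 is out of bounds for axis 0 with size 0
```

Plate edges agree in both views to about 1.5 mm, so I take carrier origin ≈ (0.539, 0.1705) and yaw −7.15°. Now a zoom on the latch and keeper.

```bash
python3 - <<'E'
import cv2,numpy as np
t=cv2.imread('pics/top0.png');s=cv2.imread('pics/side0.png')
W=np.zeros((600,800,3),np.uint8)
def c(i,x,y,w,h,k,X,Y):
    j=cv2.resize(i[y:y+h,x:x+w],(w*k,h*k),interpolation=cv2.INTER_LANCZOS4)
    for q in range(0,w,10): cv2.line(j,(q*k+k//2,0),(q*k+k//2,4),(0,0,255),1); cv2.putText(j,str(x+q),(q*k,14),0,.3,(0,0,255))
    for q in range(0,h,10): cv2.line(j,(0,q*k+k//2),(4,q*k+k//2),(0,0,255),1); cv2.putText(j,str(y+q),(6,q*k+k//2),0,.3,(0,0,255))
    W[Y:Y+j.shape[0],X:X+j.shape[1]]=j
c(s,155,205,100,40,8,0,0)
c(t,160,173,92,30,8,0,330)
cv2.imwrite('pics/c3.png',W)
E
```

```text
(no output)
```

View pics/c3.png

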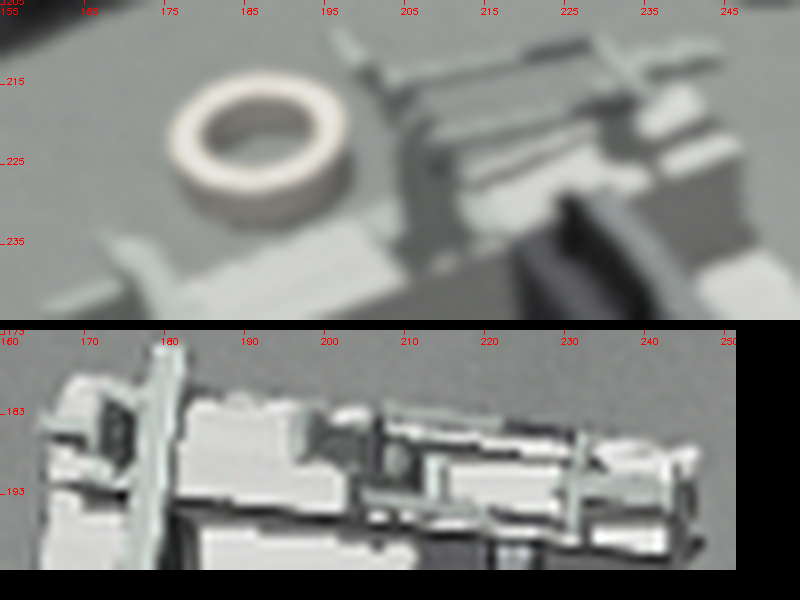

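Viewed 6. In the top view the lever pad is at about (197,185.6), the bail bar at about (231.7,192.3) and the tab end at about (243,192.2). In the side view they are at about (197.8,209.8), (232,213) and (244.5,211.4). The keeper tongue sits left of the stop arm.

```bash
cat >> h.py <<'E'
O=np.array([.5390,.1705,0]);Rc=R.from_euler('z',-7.15,degrees=True)
def c2w(p): return O+Rc.apply(np.array(p)/1000)
def w2c(w): return Rc.inv().apply(np.array(w)-O)*1000
E
python3 - <<'E'
from h import *
np.set_printoptions(precision=1,suppress=True,linewidth=200)
a=grab('top');b=grab('side')
for n,p,q in(('pad',(197,185.6),(197.8,209.8)),('bar',(231.7,192.3),(232,213)),('tabend',(243,192.2),(244.5,211.4)),('bar x+',(232,185.8),(229.4,209.8)),('bar x-',(231.4,198.5),(234.8,216.2))):
    w,e=tri(a,p,b,q); print(n,w*1000,e*1000,'carrier',w2c(w))
for n,p,z in (('pad',(197,185.6),.15),('tabend',(243,192.2),.1),('bar',(231.7,192.3),.1),('stoparm right edge',(182.5,190),.073),('arm left',(176.8,190),.073),('tongue end',(164.5,185.5),.091)):
    print(n,w2c(onz(a,*p,z)))
m=manip.state(); r=R.from_quat(np.roll(m['orientation'],-1)).as_matrix(); print(r*100)
for p in [(0,85,40),(41,0,98),(-37,-50,93.5)]: print(c2w(p))
E
```

```text
pad [578.7 175.6 162.1] 0.32812989221345507 carrier [ 38.8  10.  162.1]
bar [564.7  68.  102.1] 1.5219561836719042 carrier [ 38.3 -98.5 102.1]
tabend [563.9  27.2  88. ] 7.010986033683856 carrier [  42.5 -139.1   88. ]
bar x+ [585.8  65.6 100.1] 3.0449105523312125 carrier [ 59.5 -98.3 100.1]
bar x- [544.5  70.  103.7] 4.926996339849376 carrier [ 17.9 -99.  103.7]
pad [ 40.2  12.2 150. ]
tabend [  43.1 -137.   100. ]
bar [ 38.1 -98.9 100. ]
stoparm right edge [28.6 75.2 73. ]
arm left [26.2 95.  73. ]
tongue end [ 34.5 135.2  91. ]
[[  -0.    25.2  -96.8]
 [  -0.   -96.8  -25.2]
 [-100.     0.     0. ]]
[0.5 0.3 0. ]
[0.6 0.2 0.1]
[0.5 0.1 0.1]
```

```bash
cat >> h.py <<'E'
def toolR(ang,tilt=0):
    # tool y horizontal at world angle ang (deg), x down, then tilt (deg) about -tool y axis (top leans to +x for tilt>0)
    y=np.array([np.cos(np.radians(ang)),np.sin(np.radians(ang)),0]);x=np.array([0,0,-1.]);z=np.cross(x,y)
    return R.from_rotvec(-y*np.radians(tilt))*R.from_matrix(np.c_[x,y,z])
def cur():
    s=manip.state(); return s['position'],R.from_quat(np.roll(s['orientation'],-1)),s
def plan(*wps):
    p,r,_=cur()
    for q,rr in wps:
        d=(rr*r.inv()).as_rotvec(degrees=True); s=(np.array(q)-p)*1000
        print('shift',s.round(1),'turn',d.round(1),'rows>=',max(np.linalg.norm(s)/41.7,np.linalg.norm(d)/7.16).round(1))
        p,r=np.array(q),rr
HA=-84.8; CA=-97.15
zs=np.array([.498,.045,.866])
barA=np.array([.6083,-.2568,.1138]);barB=np.array([.6166,-.345,.1135])
E
python3 - <<'E'
from h import *
t=toolR(HA,30)
plan(([.45,-.40,.30],toolR(HA,15)),(barA+.089*zs,t),(barA+.009*zs,t))
print(t.as_matrix().round(2))
a=grab('top'); print('sled3 bar',w2c(onz(a,215.6,213,.1)))
E
```

```text
shift [305.1 156.4  69.6] turn [-2.6 14.8 -9.3] rows>= 8.4
shift [ 202.6  147.2 -109.1] turn [-1.4 14.9 -0. ] rows>= 6.6
shift [-39.8  -3.6 -69.3] turn [0. 0. 0.] rows>= 1.9
[[-0.5   0.09 -0.86]
 [-0.05 -1.   -0.08]
 [-0.87  0.    0.5 ]]
sled3 bar [-38.36529466 -54.18397373 100.        ]
```

Emit:
arm_command(increments=[110,305,156,70,-2.6,14.8,-9.3,110,305,156,70,-2.6,14.8,-9.3,110,305,156,70,-2.6,14.8,-9.3,110,305,156,70,-2.6,14.8,-9.3,110,305,156,70,-2.6,14.8,-9.3,110,305,156,70,-2.6,14.8,-9.3,110,305,156,70,-2.6,14.8,-9.3,110,305,156,70,-2.6,14.8,-9.3], force=30)

```text
clock: 1.32
position: [0.4291, -0.4107, 0.2958]
orientation: [-0.037, -0.608, -0.028, 0.792]
ft_force: [1.0, -0.7, 1.5]
opening: 0.0538
```

```bash
python3 - <<'E'
from h import *
p,r,s=cur(); print(p,s['joint_positions'].round(2),s['opening'])
t=toolR(HA,30)
plan((barA+.089*zs,t),(barA+.009*zs,t))
E
```

```text
[ 0.42912725 -0.41068543  0.29575946] [-0.8   0.33  1.27 -0.2   1.7   0.67] 0.05380356215515087
shift [ 223.5  157.9 -104.9] turn [-1.3 14.9 -0.1] rows>= 7.0
shift [-39.8  -3.6 -69.3] turn [0. 0. 0.] rows>= 1.9
```

Emit:
arm_command(increments=[110,215,153,-107,-1.3,14.9,0,110,215,153,-107,-1.3,14.9,0,110,215,153,-107,-1.3,14.9,0,110,215,153,-107,-1.3,14.9,0,110,215,153,-107,-1.3,14.9,0,110,215,153,-107,-1.3,14.9,0,110,215,153,-107,-1.3,14.9,0,110,215,153,-107,-1.3,14.9,0])

```text
clock: 1.98
position: [0.6449, -0.2528, 0.1811]
orientation: [-0.041, -0.497, -0.028, 0.866]
ft_force: [-0.7, 0.6, -1.3]
opening: 0.0532
```

Emit:
arm_command(increments=[110,0,0,0,0,0,0,110,0,0,0,0,0,0])

```text
clock: 2.15
position: [0.6421, -0.2593, 0.1882]
orientation: [-0.039, -0.499, -0.023, 0.865]
ft_force: [-0.6, -0.3, 1.1]
opening: 0.0535
```

```bash
python3 - <<'E'
from h import *
p,r,s=cur(); print(p,s['joint_positions'].round(2),s['opening'])
t=toolR(HA,30)
plan((barA+.089*zs,t),(barA+.009*zs,t))
grab('top','t1.png');grab('side','s1.png')
t=cv2.imread('pics/t1.png');s=cv2.imread('pics/s1.png')
W=np.zeros((520,800,3),np.uint8)
W[:400,:400]=cv2.resize(t[140:240,285:385],(400,400),interpolation=cv2.INTER_CUBIC)
W[:400,400:]=cv2.resize(s[100:220,250:370],(400,400),interpolation=cv2.INTER_CUBIC)
cv2.imwrite('pics/c4.png',W)
E
```

```text
[ 0.64213835 -0.25931098  0.18815184] [-0.4   0.84  0.79 -0.26  1.97  1.03] 0.053492682135624706
shift [10.5  6.5  2.7] turn [-0. -0. -0.] rows>= 0.3
shift [-39.8  -3.6 -69.3] turn [0. 0. 0.] rows>= 1.9
```

View pics/c4.png

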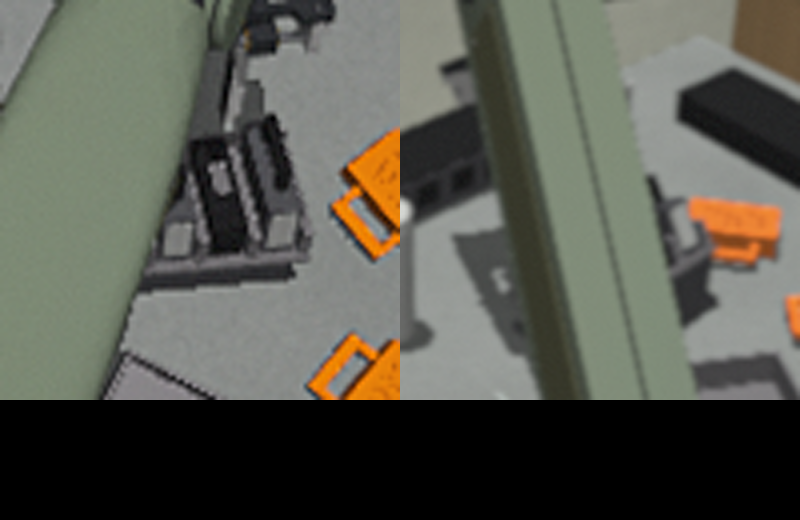

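Viewed 7. The arm hides the slot from both cameras, so I descend by numbers, check the measured pose, then grip.

Emit:
arm_command(increments=[110,10,6,3,0,0,0,110,10,6,3,0,0,0,110,-10,5,-32,0,0,0,110,-20,4,-50,0,0,0,110,-29,3,-66,0,0,0,110,-29,3,-66,0,0,0,110,-29,3,-66,0,0,0])

```text
clock: 2.83
position: [0.6121, -0.2568, 0.1226]
orientation: [-0.038, -0.499, -0.023, 0.865]
ft_force: [0.7, -0.9, -0.4]
opening: 0.0533
```

```bash
python3 - <<'E'
from h import *
p,r,s=cur(); print(p,s['ft_force'])
t=toolR(HA,30)
plan((barA+.009*zs,t))
E
```

```text
[ 0.61211423 -0.25681836  0.12260062] [ 0.69304825 -0.92095975 -0.41562188]
shift [ 0.7  0.4 -1. ] turn [-0.1 -0.   0.1] rows>= 0.0
```

Emit:
arm_command(increments=[255,0,0,0,0,0,0,255,0,0,0,0,0,0,255,0,0,0,0,0,0,255,0,0,0,0,0,0,255,0,0,0,0,0,0,255,0,0,0,0,0,0], force=35)

```text
clock: 3.33
position: [0.6137, -0.2559, 0.1225]
orientation: [-0.04, -0.5, -0.023, 0.865]
ft_force: [-0.3, -0.6, 0.3]
opening: 0.0169
```

Emit:
arm_command(increments=[255,0,0,0,0,0,0,255,0,0,0,0,0,0,255,0,0,0,0,0,0])

```text
clock: 3.58
position: [0.6135, -0.2558, 0.1222]
orientation: [-0.039, -0.5, -0.023, 0.865]
ft_force: [-0.1, 0.5, -0.3]
opening: 0.0093
```

Emit:
arm_command(increments=[255,5,0,9,0,0,0,255,10,1,17,0,0,0,255,15,1,26,0,0,0,255,20,2,35,0,0,0,255,20,2,35,0,0,0])

```text
clock: 4.0
position: [0.6357, -0.2542, 0.1601]
orientation: [-0.04, -0.502, -0.022, 0.864]
ft_force: [-0.5, -0.0, -1.5]
opening: 0.0093
```

```bash
python3 - <<'E'
from h import *
np.set_printoptions(precision=4,suppress=True)
p,r,s=cur(); t=toolR(HA,30)
T1=c2w([-37,-3,102.5]); up=toolR(CA,0)
plan((p+[.035,.003,.06],t),([.55,-.20,.30],toolR(HA-4,10)),([.50,0.0,.30],up),(T1+[0,0,.17],up),(T1+[0,0,.03],up))
print(T1,w2c(onz(grab('top'),275,155,.075)))
E
```

```text
shift [35.  3. 60.] turn [ 0.1  0.3 -0.1] rows>= 1.7
shift [-120.7   51.2   79.9] turn [  1.1 -20.   -4. ] rows>= 3.7
shift [-50. 200.   0.] turn [ -0.5 -10.   -8.3] rows>= 4.9
shift [  1.9 172.1 -27.5] turn [0. 0. 0.] rows>= 4.2
shift [   0.    0. -140.] turn [0. 0. 0.] rows>= 3.4
[0.5019 0.1721 0.1025] [ 190.0579 -229.8128   75.    ]
```

Emit:
arm_command(increments=[255,18,1,30,0,0,0,255,35,3,60,0,0,0,255,5,15,85,0.3,-5,-1,255,-25,28,105,0.6,-10,-2,255,-55,42,122,0.8,-15,-3,255,-86,54,140,1.1,-20,-4,255,-86,54,140,1.1,-20,-4])

```text
clock: 4.63
position: [0.5382, -0.1963, 0.3023]
orientation: [-0.007, -0.643, -0.007, 0.766]
ft_force: [1.5, -0.1, -2.5]
opening: 0.0095
```

Emit:
arm_command(increments=[255,-10,35,0,-0.1,-2,-1.5,255,-20,70,0,-0.2,-4,-3,255,-30,108,0,-0.3,-6,-5,255,-40,146,0,-0.4,-8,-6.5,255,-50,184,0,-0.5,-10,-8.3,255,-50,222,0,-0.5,-10,-8.3,255,-50,260,-5,-0.5,-10,-8.3,255,-50,298,-10,-0.5,-10,-8.3])

```text
clock: 5.3
position: [0.4962, 0.0994, 0.2876]
orientation: [-0.044, 0.706, -0.044, -0.705]
ft_force: [0.5, -0.2, -2.4]
opening: 0.0097
```

```bash
python3 - <<'E'
from h import *
np.set_printoptions(precision=4,suppress=True)
p,r,s=cur();print(p,s['opening'],s['ft_force'])
T1=c2w([-37,-3,102.5]); up=toolR(CA,0)
plan((T1+[0,0,.17],up))
E
```

```text
[0.4962 0.0994 0.2876] 0.009657945601333947 [ 0.4737 -0.2039 -2.4277]
shift [  5.7  72.7 -15.1] turn [ 0.   0.1 -0. ] rows>= 1.8
```

Emit:
arm_command(increments=[255,3,35,-7,0,0,0,255,5,65,-14,0,0,0,255,5,70,-14,0,0,0,255,5,70,-14,0,0,0,255,5,70,-34,0,0,0,255,5,70,-64,0,0,0,255,5,70,-84,0,0,0,255,5,70,-84,0,0,0])

```text
clock: 5.97
position: [0.4986, 0.1657, 0.1983]
orientation: [0.043, -0.702, 0.045, 0.709]
ft_force: [-0.7, 0.2, -3.8]
opening: 0.0095
```

```bash
python3 - <<'E'
from h import *
np.set_printoptions(precision=4,suppress=True)
p,r,s=cur();print(p,s['opening'],s['ft_force'])
T1=c2w([-37,-3,102.5]); up=toolR(CA,0)
plan((T1+[0,0,.03],up))
grab('top','t2.png');grab('side','s2.png')
t=cv2.imread('pics/t2.png');s=cv2.imread('pics/s2.png')
W=np.zeros((400,800,3),np.uint8)
W[:400,:400]=cv2.resize(t[155:255,155:255],(400,400),interpolation=cv2.INTER_CUBIC)
W[:400,400:]=cv2.resize(s[180:300,150:270],(400,400),interpolation=cv2.INTER_CUBIC)
cv2.imwrite('pics/c5.png',W)
E
```

```text
[0.4986 0.1657 0.1983] 0.00949342712368828 [-0.7197  0.2475 -3.8483]
shift [  3.3   6.5 -65.8] turn [ 0.1 -0.6  0. ] rows>= 1.6
```

View pics/c5.png

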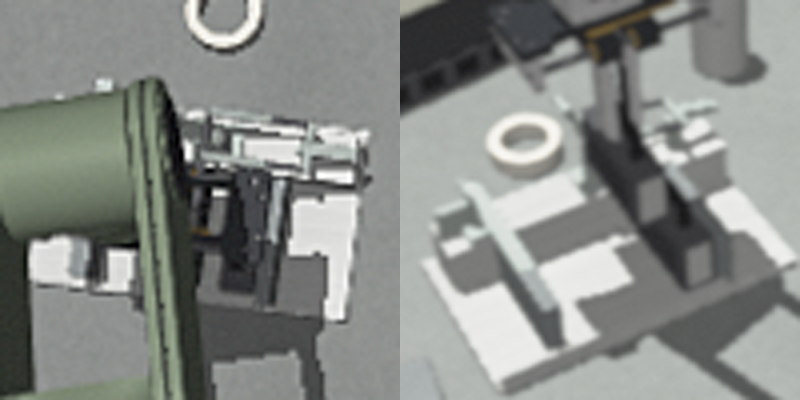

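Viewed 8. The side view shows the sled upright in the gripper, parallel to and clear of sled 3. I lower it.

Emit:
arm_command(increments=[255,3,6,-15,0,-0.6,0,255,3,6,-40,0,-0.6,0,255,3,6,-66,0,-0.6,0,255,3,6,-78,0,-0.6,0,255,3,6,-84,0,-0.6,0,255,3,6,-88,0,-0.6,0,255,3,6,-88,0,-0.6,0])

```text
clock: 6.65
position: [0.4927, 0.1761, 0.118]
orientation: [0.045, -0.699, 0.043, 0.712]
ft_force: [-38.0, 4.5, 32.6]
opening: 0.0097
```

```bash
python3 - <<'E'
from h import *
np.set_printoptions(precision=4,suppress=True)
p,r,s=cur();print(p,s['opening'],s['ft_force'],w2c(p))
T1=c2w([-37,-3,102.5]); up=toolR(CA,0)
plan((T1,up))
E
```

```text
[0.4927 0.1761 0.118 ] 0.009689676839164413 [-37.9965   4.5098  32.5791] [-46.6255  -0.2392 118.0361]
shift [  9.2  -3.9 -15.5] turn [-0.2 -1.1 -0.1] rows>= 0.4
```

Contact came too early: 38 N in −x and z is 15 mm high. I lift straight off and look.

Emit:
arm_command(increments=[255,-2,0,15,0,0,0,255,-2,0,40,0,0,0,255,0,0,60,0,0,0,255,0,0,60,0,0,0])

```text
clock: 6.98
position: [0.507, 0.1744, 0.1812]
orientation: [-0.045, 0.711, -0.043, -0.7]
ft_force: [-5.6, 0.9, 0.2]
opening: 0.0096
```

```bash
python3 - <<'E'
from h import *
np.set_printoptions(precision=4,suppress=True)
p,r,s=cur();print(p,s['opening'],s['ft_force'],w2c(p),r.as_matrix())
b=grab('side','s3.png');
i=cv2.cvtColor(b['color'],cv2.COLOR_RGB2BGR)[200:290,165:275];k=6
j=cv2.resize(i,None,fx=k,fy=k,interpolation=cv2.INTER_CUBIC)
for q in range(0,110,10): cv2.putText(j,str(165+q),(q*k,10),0,.3,(0,0,255))
for q in range(0,90,10): cv2.putText(j,str(200+q),(0,q*k+3),0,.3,(0,0,255))
# expected sled corners if bar centre is 9mm under TCP, centred
for x in(-50,50):
  for y in (-15,15):
    for z in (0,60):
      u,v=proj(b,p+Rc.apply(np.array([x,y,z-92.5])/1000)); cv2.circle(j,(int((u-165+.5)*k),int((v-200+.5)*k)),3,(0,0,255),1)
cv2.imwrite('pics/c6.png',j)
E
```

```text
[0.507  0.1744 0.1812] 0.009605267217356437 [-5.5606  0.8566  0.1966] [-32.2477  -0.0817 181.2252] [[ 0.0162 -0.1243 -0.9921]
 [ 0.0025 -0.9922  0.1244]
 [-0.9999 -0.0045 -0.0158]]
```

View pics/c6.png

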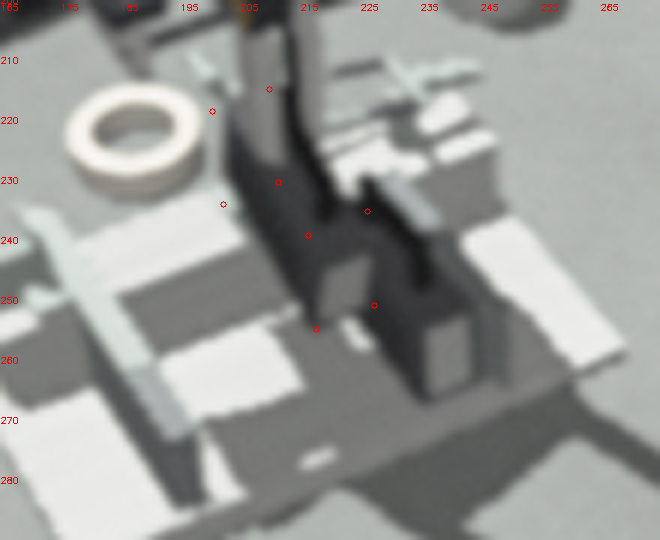

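Viewed 9. The held sled's near-bottom corner is at about (217,253.7), where I predicted it. Its lower edge is steeper than predicted, so the sled has pitched in the grip with its +x end up. I measure that on the sled's side plane.

```bash
python3 - <<'E'
from h import *
np.set_printoptions(precision=1,suppress=True,linewidth=200)
b=grab('side')
g=cv2.cvtColor(b['color'],cv2.COLOR_RGB2GRAY).astype(float)
p,r,s=cur(); tc=w2c(p); print(tc,s['ft_force'])
def onplane(u,v,yc):
    o,d=ray(b,u,v); o=w2c(o); d=Rc.inv().apply(d); return o+d*(yc-o[1])/d[1]
# lower-left silhouette of held sled: first dark pixel from left in each row
for v in range(222,256,2):
    row=g[v,198:225]; 
    i=[k for k in range(len(row)-2) if row[k]>90 and row[k+1]<=90]
    print(v,row.astype(int),[ (198+k+(row[k]-75)/(row[k]-row[k+1]+1e-9)).round(1) for k in i])
for q in [(217,253.7),(206.2,235.3)]: print(q,onplane(*q,tc[1]+15))
print('near face -y bottom',onplane(226.2,251.2,tc[1]-15),'top-left',onplane(218.2,243.7,tc[1]+15))
E
```

```text
[-32.3  -0.4 178.3] [-0.9  1.  -2. ]
222 [183 175 175 152 111  75  74  93 106 115 122 129 126 107  73  41  26  44  78 110 132 148 166 179 191 204 214] [np.float64(203.0), np.float64(211.9)]
224 [131 153 168 147 104  67  56  64  83 102 122 131 129 112  83  51  30  26  47  96 152 191 201 188 177 183 194] [np.float64(202.8), np.float64(212.3)]
226 [116 148 163 141  95  60  48  48  55  74  99 115 121 116  93  64  44  29  27  43  78 119 164 205 223 230 234] [np.float64(202.6), np.float64(212.6)]
228 [126 157 165 139  90  55  45  45  48  51  57  66  75  80  75  63  54  43  30  27  48 111 181 229 235 232 222] [np.float64(202.3)]
230 [172 183 184 170 136  92  56  43  43  47  51  56  60  60  60  60  59  57  49  32  27  46  94 156 200 197 146] [np.float64(203.5)]
232 [218 218 217 219 206 164 106  59  44  45  46  48  55  58  60  60  62  61  57  45  34  23  38  84 131 146 119] [np.float64(204.7)]
234 [231 229 225 216 205 187 146  89  51  44  42  46  49  55  59  61  61  60  57  45  31  23  26  39  55  58  48] [np.float64(205.2)]
236 [230 231 230 226 217 181 134  94  66  48  41  42  44  49  53  57
[... 708 characters left out ...]
14 114] [np.float64(211.8)]
248 [122 121 120 121 121 122 122 123 123 124 123 124 123 117  98  67  51  50  51  56  75  97 111 115 114 114 112] [np.float64(212.7)]
250 [122 122 122 124 124 123 125 122 122 120 119 119 118 118 117 106  82  60  51  62  84 105 114 115 113 113 106] [np.float64(214.3)]
252 [124 124 123 122 121 119 118 120 124 132 147 154 143 138 155 153 123  85  60  64  89 104 105 106 108 104  85] [np.float64(215.3)]
254 [120 120 122 125 133 151 167 183 205 221 211 183 149 125 121 121 117 103  82  72  78  89  96 122 168 191 165] [np.float64(216.3)]
(217, 253.7) [-79.6  14.6  89.3]
(206.2, 235.3) [-14.7  14.6 107.5]
near face -y bottom [-76.7 -15.4  80.9] top-left [-93.9  14.6 139.5]
```

```bash
python3 - <<'E'
from h import *
np.set_printoptions(precision=1,suppress=True,linewidth=220)
b=grab('side')
def onplane(u,v,yc):
    o,d=ray(b,u,v); o=w2c(o); d=Rc.inv().apply(d); return o+d*(yc-o[1])/d[1]
def sil(fn,tc,v0,v1,u0,u1,th=75,bt=95):
    g=cv2.imread(fn,0).astype(float); P=[]
    for v in range(v0,v1):
        row=g[v,u0:u1]
        i=[k for k in range(len(row)-3) if row[k]>th and row[k+1]<=th and row[k+2]<70]
        if i: k=i[0]; P.append((u0+k+(row[k]-th)/(row[k]-row[k+1]),v))
    Q=np.array([onplane(u,v,tc[1]+15) for u,v in P]); return P,Q
for fn,tcp in(('pics/s2.png',[.4986,.1657,.1983]),('pics/s3.png',[.507,.1744,.1812])):
    tc=w2c(tcp); print(fn,tc)
    P,Q=sil(fn,tc,215,258,198,228)
    for a,q in list(zip(P,Q))[::3]: print(np.array(a),q-tc)
g=cv2.imread('pics/s2.png',0); print(g[226:250:2,212:236])
E
```

```text
pics/s2.png [-39.5  -9.8 198.3]
[215.4 215. ] [-31.2  15.   21.8]
[204.8 218. ] [ 44.8  15.  -44.7]
[205.6 221. ] [ 41.2  15.  -53.2]
[205.5 224. ] [ 43.7  15.  -66.5]
[205.8 227. ] [ 44.3  15.  -78.4]
[207.6 230. ] [ 33.1  15.  -81.3]
[209.8 233. ] [ 19.1  15.  -81.9]
[212.6 236. ] [  1.   15.  -79.2]
[214.4 239. ] [ -9.9  15.  -82. ]
[216.5 242. ] [-22.5  15.  -83.2]
[218.6 245. ] [-35.2  15.  -84.3]
[220.7 248. ] [-47.6  15.  -85.5]
[222.5 251. ] [-58.   15.  -88.3]
[224.6 254. ] [-70.3  15.  -89.3]
pics/s3.png [-32.2  -0.1 181.2]
[211.4 215. ] [-34.8  15.   40.6]
[211.6 218. ] [-34.3  15.   29.8]
[211.8 221. ] [-33.4  15.   18.7]
[202.7 224. ] [ 33.5  15.  -42.6]
[202.5 227. ] [ 37.6  15.  -57.1]
[203.6 230. ] [ 32.1  15.  -64.4]
[205.2 233. ] [ 22.7  15.  -68.7]
[206. 236.] [ 18.8  15.  -77.3]
[207.8 239. ] [  7.4  15.  -79.9]
[209.6 242. ] [ -3.4  15.  -82.8]
[211.3 245. ] [-13.3  15.  -86.4]
[212.9 248. ] [-23.1  15.  -90. ]
[215.5 251. ] [-39.1  15.  -88.3]
[[ 51  54  57  56  59  56  48  38  30  30  31  44  64 110 172 224 236 236 233 229 229 230 226 202]
 [ 43  46  52  56  58
[... 368 characters left out ...]
5 174]
 [ 96  61  41  39  40  45  50  52  63  87 108 121 123 123 121 122 113  87  51  38  71 117 153 173]
 [119  89  63  48  41  44  49  52  62  86 109 121 122 123 122 124 115  92  58  30  28  54  97 138]
 [122 119 104  81  56  43  46  52  61  83 107 120 124 124 124 124 119  97  65  42  31  27  36  62]
 [125 125 121 109  86  64  51  50  58  80 106 120 125 123 123 125 119  99  72  56  46  35  29  31]
 [122 123 123 123 118 100  77  56  55  76 104 120 123 121 115 106  97  79  64  56  50  39  26  26]
 [124 123 124 124 124 120 105  82  64  67  85  95  89  77  67  58  57  56  56  56  50  40  29  26]
 [124 120 117 114 114 118 119 114  95  67  52  50  49  45  46  49  53  54  56  58  55  51  45  44]]
```

The sled's underside was about 6 mm off centre in +x, and the command overshot by about 5 mm, so it caught on the rail and turned roughly 16° in the grip. I'll set it down on clear table in front of the carrier with the tool tilted to match, and regrip it later.

```bash
python3 - <<'E'
from h import *
np.set_printoptions(precision=4,suppress=True,linewidth=220)
t=toolR(CA,16)
plan(([.45,.15,.25],toolR(CA,8)),([.375,.118,.20],t),([.375,.118,.11],t))
b=grab('side'); print(proj(b,[.36,.12,.0]),proj(b,[.31,.13,.09]))
g=b['color'][270:330:6,215:300:8].mean(2).astype(int);print(g)
E
```

```text
shift [-56.9 -23.9  72.7] turn [ 0.9  8.9 -0. ] rows>= 2.3
shift [-75. -32. -50.] turn [ 1.   7.9 -0. ] rows>= 2.3
shift [  0.   0. -90.] turn [0. 0. 0.] rows>= 2.2
[261.0736 284.2314] [269.5983 274.5527]
[[120 119 121 124  91  87  85 179 179 177 182]
 [157 123  98  88  89 130 176  84 174 176 178]
 [116 147  87  88 111 180 177 175  85 157 178]
 [177 180 150  89 181 180 177 176 174  91 143]
 [181 182 178 179  87 181 179 176 151  87  88]
 [179 180 180 177 178  86 181 174  87  86  87]
 [177 179 179 179 180 184  87  90  88  88  89]
 [178 179 178 176 178 182 182  88  88  88  88]
 [177 177 175 179 180 180 180 184 151  87  88]
 [179 179 177 179 177 180 178 176 176 176  86]]
```

Emit:
arm_command(increments=[255,-15,-6,36,0.2,3,0,255,-35,-14,62,0.6,6,0,255,-57,-24,72,0.9,9,0,255,-85,-36,65,1.3,12,0,255,-112,-47,45,1.6,15,0,255,-132,-56,23,1.9,17,0,255,-132,-56,10,1.9,17,0,255,-132,-56,10,1.9,17,0], force=50)

```text
clock: 7.85
position: [0.3716, 0.117, 0.1826]
orientation: [0.049, -0.596, 0.039, 0.801]
ft_force: [-0.9, 0.5, -1.6]
opening: 0.0095
```

Emit:
arm_command(increments=[255,0,0,-25,0,0,0,255,0,0,-50,0,0,0,255,0,0,-65,0,0,0,255,0,0,-72,0,0,0,255,0,0,-72,0,0,0])

```text
clock: 8.27
position: [0.3737, 0.1179, 0.1127]
orientation: [0.049, -0.597, 0.038, 0.8]
ft_force: [-0.4, 0.9, -2.3]
opening: 0.0098
```

```bash
python3 - <<'E'
from h import *
np.set_printoptions(precision=1,suppress=True,linewidth=220)
p,r,s=cur(); print(p*1000,s['ft_force'],s['opening']*1000); plan(([.375,.118,.081],toolR(CA,16)))
b=grab('side','s4.png')
g=cv2.cvtColor(b['color'],cv2.COLOR_RGB2GRAY)[240:290,235:275]
for v in range(0,50,3): print(240+v,g[v])
E
```

```text
[373.7 117.9 112.7] [-0.4  0.9 -2.3] 9.792252001977614
shift [  1.3   0.1 -31.7] turn [ 0.1 -0.5 -0. ] rows>= 0.8
240 [106 104 139 162 169 166 173 204 227 232 231 232 228 207 157 122 121 132 135 141 145 126  81  58  87 118 130 134 146 163 175 177 178 178 176 179 179 179 178 178]
243 [ 98  72  99 141 166 169 170 174 194 216 224 229 230 225 191 138 113 122 131 132 132 131 109  66  67 106 128 138 152 170 176 177 176 176 176 176 178 177 178 178]
246 [ 42  44  71  92 103 119 143 159 162 159 163 185 214 225 211 167 125 118 126 133 138 140 132 100  63  79 113 129 135 148 166 175 177 177 176 177 178 179 179 180]
249 [ 94  95  97  95  94  89  80  76  79  81  80  83 109 158 192 183 145 118 121 130 131 138 154 136  84  63 102 125 138 150 167 177 177 177 178 178 179 178 179 178]
252 [ 87  69  59  56  60  67  77  76  74  75  83  87  86 114 167 195 174 132 115 124 131 129 108  72  37  43  79 114 130 137 150 165 167 164 163 170 177 180 180 179]
255 [ 74  94 111 115 117 119 118 107  85  75  82  84  84  97 126 146 136 117 113 126 133 134 125  99  55  30  46  80 110 128 135 124 106  92  85  88  94 106
[... 1135 characters left out ...]
 91  84  70  57  54  56  61  65  72]
279 [175 166 159 155 156 161 168 172 169 161 153 129  99  87  86  86  87  87  87  87  83  78  63  48  41  40  41  42  45  48  55  60  69  79  92 103 111 117 118 118]
282 [103  91  85  85  84  84  85  87  87  86  86  87  86  87  87  87  87  88  87  87  86  86  83  76  67  55  46  44  43  48  54  55  62  83 104 118 122 119 120 119]
285 [ 92  84  87  87  88  87  88  87  88  87  87  88  87  88  87  89  87  87  88  87  86  87  87  87  87  82  71  57  48  47  54  55  61  82 105 117 121 121 121 117]
288 [143 116  93  87  88  87  88  87  88  87  85  86  87  88  87  87  88  87  86  86  85  87  87  86  86  87  88  84  76  64  54  54  61  81 106 119 121 115 107  97]
```

Emit:
arm_command(increments=[255,0,0,-10,0,0,0,255,0,0,-18,0,0,0,255,0,0,-20,0,0,0,255,0,0,-20,0,0,0])

```text
clock: 8.65
position: [0.3729, 0.118, 0.0928]
orientation: [0.049, -0.597, 0.038, 0.8]
ft_force: [-0.7, -1.0, -2.8]
opening: 0.0094
```

Emit:
arm_command(increments=[255,0,0,-2,0,0,0,255,0,0,-4,0,0,0,255,0,0,-6,0,0,0,255,0,0,-6,0,0,0])

```text
clock: 8.98
position: [0.3732, 0.118, 0.087]
orientation: [0.049, -0.597, 0.038, 0.8]
ft_force: [0.6, 1.0, -2.0]
opening: 0.0095
```

Emit:
arm_command(increments=[255,0,0,-2,0,0,0,255,0,0,-4,0,0,0,255,0,0,-6,0,0,0,255,0,0,-6,0,0,0])

```text
clock: 9.32
position: [0.3736, 0.1181, 0.0861]
orientation: [0.049, -0.596, 0.038, 0.8]
ft_force: [-7.2, -1.8, 32.4]
opening: 0.0095
```

```bash
python3 - <<'E'
from h import *
np.set_printoptions(precision=1,suppress=True,linewidth=220)
b=grab('side','s5.png'); p,r,s=cur(); print(p*1000,s['ft_force'])
i=cv2.imread('pics/s5.png')[225:325,215:325];k=6
j=cv2.resize(i,None,fx=k,fy=k,interpolation=cv2.INTER_CUBIC); j=cv2.convertScaleAbs(j,alpha=1.6)
for q in range(0,110,10): cv2.putText(j,str(215+q),(q*k,10),0,.3,(0,0,255))
for q in range(0,100,10): cv2.putText(j,str(225+q),(0,q*k+3),0,.3,(0,0,255))
cv2.imwrite('pics/c7.png',j)
E
```

```text
[373.6 118.1  86.2] [-7.8 -2.1 31.2]
```

View pics/c7.png

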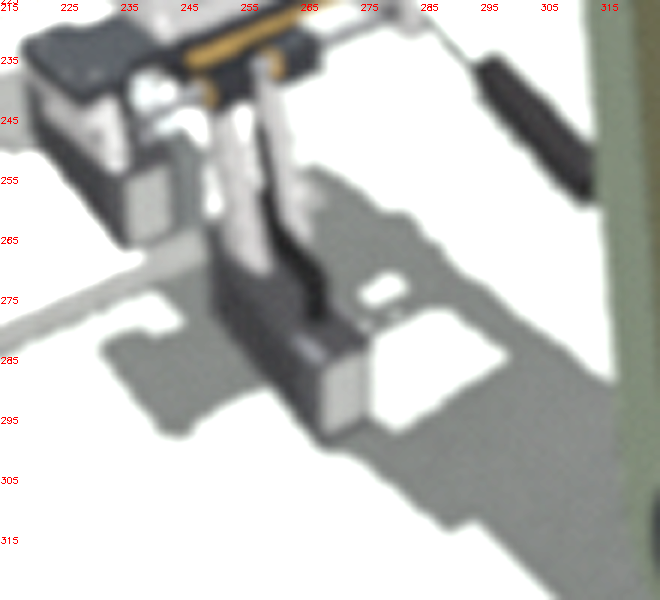

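Viewed 10. The sled stands on the table at contact (32 N, TCP z 0.086). Its near-bottom corner is at about (269,299) and far-bottom corner at about (250,275), and the grip is on the far half of the bar. I unload, open and back off.

Emit:
arm_command(increments=[255,0,0,3,0,0,0,255,0,0,5,0,0,0,170,0,0,5,0,0,0,170,0,0,5,0,0,0,170,0,0,5,0,0,0,170,7,-1,28,0,0,0,170,14,-2,55,0,0,0,170,14,-2,75,0,-8,0])

```text
clock: 10.03
position: [0.3913, 0.1155, 0.1552]
orientation: [0.052, -0.646, 0.035, 0.761]
ft_force: [-0.3, -0.6, 0.2]
opening: 0.0316
```

```bash
python3 - <<'E'
from h import *
np.set_printoptions(precision=2,suppress=True,linewidth=220)
b=grab('side','s6.png'); p,r,s=cur(); print(p*1000,s['ft_force'],s['opening'])
g=cv2.cvtColor(b['color'],cv2.COLOR_RGB2GRAY).astype(float)
P=[]
for v in range(270,304):
    row=g[v,235:285]; i=[k for k in range(45) if row[k]>66 and row[k+1]<=66 and row[k+3]<66]
    if i: k=i[0]; P.append((235+k+(row[k]-66)/(row[k]-row[k+1]),v))
W=np.array([w2c(onz(b,u,v,0)) for u,v in P])
for q,w in zip(P,W): print(np.array(q),w)
print(g[292:302,262:282].astype(int))
for z in(.03,.05): print(z)
E
```

```text
[389.23 116.42 161.47] [-2.28  0.7   2.55] 0.031135107747772867
[250.27 270.  ] [-108.16  -73.68    0.  ]
[250.26 271.  ] [-111.56  -71.67    0.  ]
[250.04 272.  ] [-114.62  -69.15    0.  ]
[249.85 273.  ] [-117.71  -66.7     0.  ]
[249.67 274.  ] [-120.81  -64.29    0.  ]
[249.53 275.  ] [-123.96  -62.01    0.  ]
[249.75 276.  ] [-127.63  -60.6     0.  ]
[250. 277.] [-131.33  -59.29    0.  ]
[250.91 278.  ] [-136.    -59.59    0.  ]
[251.71 279.  ] [-140.5   -59.65    0.  ]
[252.29 280.  ] [-144.63  -59.13    0.  ]
[253.09 281.  ] [-149.09  -59.18    0.  ]
[254.08 282.  ] [-153.8   -59.67    0.  ]
[254.86 283.  ] [-158.18  -59.66    0.  ]
[255.47 284.  ] [-162.29  -59.24    0.  ]
[256.21 285.  ] [-166.59  -59.15    0.  ]
[257.08 286.  ] [-171.04  -59.34    0.  ]
[258. 287.] [-175.55  -59.68    0.  ]
[258.69 288.  ] [-179.7   -59.44    0.  ]
[259.76 289.  ] [-184.41  -60.15    0.  ]
[261.38 290.  ] [-189.88  -62.14    0.  ]
[262.33 291.  ] [-194.36  -62.53    0.  ]
[263.22 292.  ] [-198.73  -62.78    0.  ]
[263.97 293.  ] [-202.87  -62.68    0.  ]
[264.58 294.  ] [-206.81  -62.27    0.  ]
[[105  70  52  52  55  65  89 110 120 122 120 121 116 108 121 146 161 169 170 169]
 [139  97  65  50  53  65  90 110 121 122 122 120 113  98  95 114 138 159 168 171]
 [157 121  80  56  53  64  89 110 121 120 116 110  97  83  78  88 110 138 159 168]
 [169 146 112  81  59  64  87 109 114 111 100  87  77  75  77  81  90 110 138 159]
 [178 169 150 121  88  69  80  95  97  87  76  70  71  76  81  83  83  89 110 140]
 [179 179 174 156 119  79  67  74  74  70  71  76  79  82  83  84  85  85  91 112]
 [179 180 179 169 141  99  72  65  68  75  83  88  91  88  85  85  86  85  84  90]
 [179 180 178 176 159 133 104  88  87  94 111 121 120 108  93  86  85  86  84  83]
 [180 180 179 178 174 164 147 130 125 131 147 159 158 140 114  93  84  83  84  84]
 [179 179 179 180 180 178 172 166 164 165 170 175 173 165 144 116  92  84  85  86]]
0.03
0.05
```

The side camera puts the sled's centre at carrier (−177, about −75). The TCP at release says y −72.6. I regrip with a vertical tool centred on the bar.

```bash
python3 - <<'E'
from h import *
np.set_printoptions(precision=1,suppress=True,linewidth=220)
p,r,s=cur(); print(p*1000)
plan((c2w([-175,-72.6,155]),toolR(CA,0)))
E
```

```text
[389.2 116.4 161.5]
shift [-32.9   3.8  -6.5] turn [-2.  -8.3 -0.2] rows>= 1.2
```

Emit:
arm_command(increments=[170,-16,2,-3,-1,-4,0,170,-33,4,-6,-2,-8.3,0,170,-33,4,-6,-2,-8.3,0,170,-33,4,-6,-2,-8.3,0,170,-33,4,-6,-2,-8.3,0])

```text
clock: 10.5
position: [0.3548, 0.1201, 0.1504]
orientation: [0.042, -0.701, 0.044, 0.711]
ft_force: [0.1, 0.2, -0.3]
opening: 0.0315
```

```bash
python3 - <<'E'
from h import *
np.set_printoptions(precision=1,suppress=True,linewidth=220)
p,r,s=cur(); print(p*1000)
plan((c2w([-175,-72.6,92.5]),toolR(CA,0)))
E
```

```text
[354.8 120.1 150.4]
shift [  1.5   0.1 -57.9] turn [ 0.1 -0.8 -0.2] rows>= 1.4
```

Emit:
arm_command(increments=[170,1,0,-20,0,-0.8,0,170,1,0,-42,0,-0.8,0,170,1,0,-55,0,-0.8,0,170,1,0,-58,0,-0.8,0,170,1,0,-58,0,-0.8,0,255,1,0,-58,0,-0.8,0,255,1,0,-58,0,-0.8,0,255,1,0,-58,0,-0.8,0], force=50)

```text
clock: 11.17
position: [0.3567, 0.1201, 0.0932]
orientation: [-0.043, 0.706, -0.044, -0.705]
ft_force: [-0.6, -0.1, 0.7]
opening: 0.0148
```

Emit:
arm_command(increments=[255,0,0,0,0,0,0,255,0,0,0,0,0,0,255,0,0,0,0,0,0])

```text
clock: 11.42
position: [0.3564, 0.12, 0.0931]
orientation: [-0.043, 0.706, -0.044, -0.705]
ft_force: [0.6, -1.2, 2.7]
opening: 0.0096
```

```bash
python3 - <<'E'
from h import *
np.set_printoptions(precision=1,suppress=True,linewidth=220)
p,r,s=cur(); print(p*1000,w2c(p),s['ft_force'],s['opening'])
T=c2w([-35,-3,0]);u=toolR(CA,0)
plan((p+[0,0,.12],u),([T[0],T[1],p[2]+.12],u))
E
```

```text
[356.4 120.   93.1] [-174.9  -72.8   93.1] [ 0.6 -1.2  2.7] 0.009590459976989285
shift [  0.   0. 120.] turn [ 0.1  0.1 -0.1] rows>= 2.9
shift [147.5  51.8   0. ] turn [0. 0. 0.] rows>= 3.7
```

Emit:
arm_command(increments=[255,0,0,30,0,0,0,255,0,0,65,0,0,0,255,5,2,95,0,0,0,255,35,12,110,0,0,0,255,70,25,110,0,0,0,255,105,37,110,0,0,0,255,135,47,110,0,0,0,255,147,52,110,0,0,0])

```text
clock: 12.08
position: [0.5054, 0.1729, 0.2017]
orientation: [-0.043, 0.706, -0.044, -0.706]
ft_force: [0.1, -0.3, -2.3]
opening: 0.0096
```

Emit:
arm_command(increments=[255,0,0,0,0,0,0,255,0,0,0,0,0,0,255,0,0,-25,0,0,0,255,0,0,-25,0,0,0,255,0,0,-25,0,0,0])

```text
clock: 12.5
position: [0.4992, 0.1714, 0.1754]
orientation: [0.042, -0.703, 0.044, 0.708]
ft_force: [0.1, 0.1, -2.8]
opening: 0.0099
```

```bash
python3 - <<'E'
from h import *
np.set_printoptions(precision=1,suppress=True,linewidth=220)
p,r,s=cur(); tc=w2c(p);print(p*1000,tc,s['ft_force'],s['opening'])
b=grab('side','s7.png')
def onplane(u,v,yc):
    o,d=ray(b,u,v); o=w2c(o); d=Rc.inv().apply(d); return o+d*(yc-o[1])/d[1]
g=cv2.imread('pics/s7.png',0).astype(float)
for v in range(216,262,2):
    row=g[v,198:232]; i=[k for k in range(30) if row[k]>75 and row[k+1]<=75 and row[k+2]<70]
    if i: k=i[0]; u=198+k+(row[k]-75)/(row[k]-row[k+1]); print(round(u,1),v,onplane(u,v,tc[1]+12)-tc)
plan((c2w([-35,-3,103.1]),toolR(CA,0)))
E
```

```text
[499.2 171.4 175.4] [-39.6  -4.  175.4] [ 0.1  0.1 -2.8] 0.00990416678821339
214.3 220 [-27.6  12.   26. ]
214.5 222 [-27.8  12.   19. ]
214.6 224 [-27.3  12.   11.5]
214.8 226 [-27.5  12.    4.5]
205.5 228 [ 40.7  12.  -55.2]
205.8 230 [ 39.8  12.  -62.2]
206.0 232 [ 40.2  12.  -70.3]
205.8 234 [ 43.5  12.  -80.7]
205.6 236 [ 46.6  12.  -91.2]
206.8 238 [ 39.1  12.  -93.1]
208.3 240 [ 28.9  12.  -92.9]
209.6 242 [ 20.7  12.  -94.2]
211.2 244 [ 10.1  12.  -93.4]
212.6 246 [  1.3  12.  -94.1]
214.2 248 [ -8.7  12.  -93.6]
216.6 250 [-24.6  12.  -88.2]
218.0 252 [-32.9  12.  -89.1]
218.7 254 [-36.3  12.  -94. ]
227.6 256 [-93.9  12.  -52.1]
shift [  3.3   0.2 -73.6] turn [ 0.1 -0.2 -0.1] rows>= 1.8
```

Emit:
arm_command(increments=[255,4,0,0,0,0,0,255,4,0,-15,0,0,0,255,4,0,-35,0,0,0,255,4,0,-52,0,0,0,255,4,0,-52,0,0,0,255,4,0,-52,0,0,0])

```text
clock: 13.05
position: [0.5062, 0.1719, 0.1254]
orientation: [0.043, -0.705, 0.044, 0.706]
ft_force: [0.0, 0.2, -2.0]
opening: 0.0093
```

```bash
python3 - <<'E'
from h import *
np.set_printoptions(precision=1,suppress=True,linewidth=220)
p,r,s=cur(); print(p*1000,w2c(p),s['ft_force'])
plan((c2w([-35,-3,103.1]),toolR(CA,0)))
E
```

```text
[506.2 171.9 125.4] [-32.7  -2.7 125.4] [ 0.   0.2 -2. ]
shift [ -2.3  -0.  -22.3] turn [ 0.1 -0.1 -0.1] rows>= 0.5
```

Emit:
arm_command(increments=[255,-2,0,-6,0,0,0,255,-2,0,-12,0,0,0,255,-2,0,-17,0,0,0,255,-2,0,-20,0,0,0,255,-2,0,-22,0,0,0,255,-2,0,-22,0,0,0])

```text
clock: 13.55
position: [0.5059, 0.172, 0.1047]
orientation: [-0.043, 0.706, -0.044, -0.705]
ft_force: [0.8, -0.4, 4.5]
opening: 0.0098
```

Emit:
arm_command(increments=[170,0,0,0,0,0,0,170,0,0,0,0,0,0,170,0,0,0,0,0,0,170,0,0,25,0,0,0,170,0,0,60,0,0,0,170,0,0,100,0,0,0,130,0,-20,140,0,0,0,110,0,-50,175,0,0,0])

```text
clock: 14.22
position: [0.5045, 0.1279, 0.2752]
orientation: [-0.042, 0.706, -0.042, -0.706]
ft_force: [0.9, -0.2, -0.5]
opening: 0.0413
```

```bash
cat >> h.py <<'E'
barB=barB+np.array([.0043,.0004,-.0025])
E
python3 - <<'E'
from h import *
np.set_printoptions(precision=1,suppress=True,linewidth=220)
b=grab('side','s8.png')
p,r,s=cur(); print(p*1000,s['joint_positions'].round(2))
t=toolR(HA,30)
plan(([.52,-.15,.30],toolR(HA,15)),(barB+.089*zs,t))
E
```

```text
[508.5 123.1 282.5] [ 0.1  0.1  1.6 -0.   1.5  1.8]
shift [  11.5 -273.1   17.5] turn [ 0.4 15.8 12.2] rows>= 6.6
shift [ 145.2 -190.6 -111.9] turn [-1.4 14.9 -0. ] rows>= 6.3
```

Emit:
arm_command(increments=[110,2,-41,2,0.1,2,1.8,110,4,-82,5,0.1,4.5,3.6,110,6,-123,8,0.2,7,5.4,110,8,-164,11,0.3,9.5,7.2,110,10,-205,14,0.3,12,9,110,11,-245,17,0.4,14,11,110,11,-273,17,0.4,15.8,12.2,110,11,-273,17,0.4,15.8,12.2])

```text
clock: 14.93
position: [0.5155, -0.1513, 0.2881]
orientation: [-0.035, -0.601, -0.026, 0.798]
ft_force: [0.3, 0.6, -0.2]
opening: 0.0534
```

Emit:
arm_command(increments=[110,20,-28,-15,-0.2,2.5,0,110,45,-58,-34,-0.4,5,0,110,70,-90,-53,-0.6,7.5,0,110,95,-122,-72,-0.9,10,0,110,120,-155,-92,-1.2,12.5,0,110,143,-188,-110,-1.4,15,0,110,143,-188,-110,-1.4,15,0,110,143,-188,-110,-1.4,15,0])

```text
clock: 15.6
position: [0.657, -0.335, 0.1681]
orientation: [-0.037, -0.488, -0.025, 0.872]
ft_force: [-0.3, -0.6, -0.2]
opening: 0.0533
```

Emit:
arm_command(increments=[110,0,0,0,0,0,0,110,0,0,0,0,0,0])

```text
clock: 15.77
position: [0.6588, -0.3331, 0.1817]
orientation: [-0.04, -0.494, -0.023, 0.868]
ft_force: [0.1, -0.0, 0.1]
opening: 0.0534
```

```bash
python3 - <<'E'
from h import *
np.set_printoptions(precision=1,suppress=True,linewidth=220)
p,r,s=cur(); print(p*1000)
t=toolR(HA,30)
plan((barB+.089*zs,t),(barB+.009*zs,t))
a=grab('top','t8.png'); b=grab('side','s9.png')
# placed sled check in side view: near-bottom edge on floor z=10
g=cv2.imread('pics/s9.png',0).astype(float)
for v in range(236,280,3):
    row=g[v,195:262]; i=[k for k in range(60) if row[k]>80 and row[k+1]<=80 and row[k+3]<70]
    print(v,[(round(195+k+.5,1),w2c(onz(b,195+k+.5,v,.01))[:2].round(0)) for k in i])
E
```

```text
[ 658.8 -333.1  181.7]
shift [ 6.4 -7.5  6.4] turn [ 0.1 -0.8 -0.1] rows>= 0.3
shift [-39.8  -3.6 -69.3] turn [0. 0. 0.] rows>= 1.9
236 [(208.5, array([ 77., -30.])), (223.5, array([ 52., -70.]))]
239 [(208.5, array([ 65., -24.])), (217.5, array([ 50., -48.])), (226.5, array([ 35., -72.]))]
242 [(209.5, array([ 51., -20.])), (228.5, array([ 20., -71.]))]
245 [(204.5, array([47., -1.])), (212.5, array([ 34., -22.])), (231.5, array([  4., -72.]))]
248 [(204.5, array([35.,  5.])), (214.5, array([ 19., -22.])), (232.5, array([-10., -69.]))]
251 [(205.5, array([22.,  8.])), (216.5, array([  4., -21.]))]
254 [(207.5, array([7., 8.])), (218.5, array([-10., -20.])), (226.5, array([-23., -41.]))]
257 [(209.5, array([-7.,  9.]))]
260 [(211.5, array([-21.,   9.])), (228.5, array([-48., -34.])), (242.5, array([-70., -70.]))]
263 [(214.5, array([-37.,   7.])), (232.5, array([-65., -38.]))]
266 [(216.5, array([-51.,   7.]))]
269 []
272 []
275 []
278 []
```

Emit:
arm_command(increments=[110,6,-7,6,0,-0.8,0,110,6,-7,6,0,-0.8,0,110,-10,-8,-20,0,-0.8,0,110,-22,-10,-42,0,-0.8,0,110,-33,-11,-63,0,-0.8,0,110,-33,-11,-63,0,-0.8,0,110,-33,-11,-63,0,-0.8,0])

```text
clock: 16.45
position: [0.6244, -0.3443, 0.1173]
orientation: [-0.04, -0.498, -0.023, 0.866]
ft_force: [0.1, 0.0, 0.8]
opening: 0.0534
```

```bash
python3 - <<'E'
from h import *
p,r,s=cur(); print(p*1000,s['ft_force'])
plan((barB+.009*zs,toolR(HA,30)))
E
```

```text
[ 624.39782633 -344.32782247  117.32144022] [0.09010694 0.04059774 0.75762089]
shift [1.  0.1 1.5] turn [-0.  -0.2 -0. ] rows>= 0.0
```

Emit:
arm_command(increments=[255,1,0,1,0,0,0,255,1,0,1,0,0,0,255,1,0,1,0,0,0,255,1,0,1,0,0,0,255,1,0,1,0,0,0,255,1,0,1,0,0,0,255,1,0,1,0,0,0,255,1,0,1,0,0,0], force=50)

```text
clock: 17.12
position: [0.6267, -0.3451, 0.1172]
orientation: [-0.04, -0.499, -0.023, 0.865]
ft_force: [0.6, 0.2, -1.5]
opening: 0.0093
```

Emit:
arm_command(increments=[255,0,0,0,0,0,0,255,10,1,17,0,0,0,255,20,2,35,0,0,0,255,35,3,60,0,0,0,255,50,4,90,0,0,0,255,50,4,95,0,0,0])

```text
clock: 17.62
position: [0.6796, -0.3414, 0.2171]
orientation: [-0.042, -0.502, -0.021, 0.863]
ft_force: [-0.1, -0.3, -1.3]
opening: 0.0092
```

```bash
python3 - <<'E'
from h import *
np.set_printoptions(precision=1,suppress=True)
p,r,s=cur(); print(p*1000,s['ft_force'],s['opening'])
T=c2w([-37,44,0]);u=toolR(CA,0)
plan(([.56,-.2,.30],toolR(HA-4,10)),([.50,0,.30],u),([T[0],T[1],.27],u))
E
```

```text
[ 679.6 -341.4  217.1] [-0.1 -0.3 -1.3] 0.00921688599665955
shift [-119.6  141.4   82.9] turn [  1.4 -19.6  -4. ] rows>= 4.9
shift [-60. 200.   0.] turn [ -0.5 -10.   -8.3] rows>= 5.0
shift [  7.8 218.8 -30. ] turn [0. 0. 0.] rows>= 5.3
```

Emit:
arm_command(increments=[255,-20,24,25,0.2,-3.5,-0.6,255,-45,52,45,0.5,-7.5,-1.5,255,-70,82,60,0.8,-11.5,-2.4,255,-95,112,73,1.1,-15.5,-3.2,255,-120,141,83,1.4,-19.6,-4,255,-132,178,83,1.3,-21.6,-5.5,255,-144,215,83,1.2,-23.6,-7,255,-156,252,83,1.1,-25.6,-8.6])

```text
clock: 18.28
position: [0.5175, -0.0878, 0.2942]
orientation: [0.027, -0.679, 0.017, 0.734]
ft_force: [-0.2, 0.5, -3.5]
opening: 0.0092
```

Emit:
arm_command(increments=[255,-12,38,0,-0.1,-2,-1.8,255,-24,76,0,-0.2,-4,-3.5,255,-22,116,-5,-0.2,-4,-3.5,255,-20,156,-10,-0.2,-4,-3.5,255,-18,196,-15,-0.2,-4,-3.5,255,-16,236,-22,-0.2,-4,-3.5,255,-16,275,-30,-0.2,-4,-3.5,255,-16,300,-30,-0.2,-4,-3.5])

```text
clock: 18.95
position: [0.5009, 0.2132, 0.2617]
orientation: [0.046, -0.701, 0.036, 0.711]
ft_force: [-0.4, 0.1, -2.6]
opening: 0.0096
```

Emit:
arm_command(increments=[255,0,0,0,0,0,0,255,0,0,0,0,0,0,255,0,0,0,0,0,0])

```text
clock: 19.2
position: [0.5032, 0.2098, 0.2642]
orientation: [0.047, -0.702, 0.037, 0.709]
ft_force: [0.0, 0.1, -3.0]
opening: 0.0093
```

```bash
python3 - <<'E'
from h import *
np.set_printoptions(precision=1,suppress=True)
p,r,s=cur(); print(p*1000,w2c(p),s['ft_force'],s['opening'])
plan((c2w([-37,44,185]),toolR(CA,0)))
E
```

```text
[503.2 209.8 264.2] [-40.4  34.5 264.2] [ 0.   0.1 -3. ] 0.009276181899854817
shift [  4.5   9.  -79.2] turn [-0.8 -0.5 -0.3] rows>= 1.9
```

Emit:
arm_command(increments=[255,4,9,-20,-0.8,-0.5,-0.3,255,4,9,-50,-0.8,-0.5,-0.3,255,4,9,-75,-0.8,-0.5,-0.3,255,4,9,-79,-0.8,-0.5,-0.3,255,4,9,-79,-0.8,-0.5,-0.3,255,4,9,-79,-0.8,-0.5,-0.3])

```text
clock: 19.7
position: [0.5091, 0.2188, 0.1874]
orientation: [-0.045, 0.707, -0.044, -0.705]
ft_force: [1.1, 0.9, -2.4]
opening: 0.0093
```

```bash
python3 - <<'E'
from h import *
np.set_printoptions(precision=1,suppress=True,linewidth=220)
b=grab('side','s10.png');p,r,s=cur(); tc=w2c(p);print(p*1000,tc,s['ft_force'],s['opening'])
def onplane(u,v,yc):
    o,d=ray(b,u,v); o=w2c(o); d=Rc.inv().apply(d); return o+d*(yc-o[1])/d[1]
g=cv2.imread('pics/s10.png',0).astype(float)
for v in range(220,266,2):
    row=g[v,180:225]; i=[k for k in range(40) if row[k]>75 and row[k+1]<=75 and row[k+2]<70]
    if i: k=i[0]; u=180+k+(row[k]-75)/(row[k]-row[k+1]); print(round(u,1),v,onplane(u,v,tc[1]+12)-tc)
plan((c2w([-37,44,103]),toolR(CA,0)))
print(g[250:264:2,196:224].astype(int))
E
```

```text
[509.8 219.2 188.5] [-35.   44.7 188.5] [ 0.5  0.8 -2.7] 0.009573804633945226
197.3 220 [-34.9  12.   37.3]
197.1 222 [-31.5  12.   27.8]
197.4 224 [-32.4  12.   21.5]
197.6 226 [-31.9  12.   14.2]
197.9 228 [-32.2  12.    7.3]
189.3 230 [ 36.9  12.  -53.4]
189.3 232 [ 39.   12.  -62.6]
189.9 234 [ 36.7  12.  -68.4]
190.6 236 [ 33.   12.  -73.2]
190.7 238 [ 34.5  12.  -82.2]
191.6 240 [ 28.7  12.  -85.3]
193.0 242 [ 19.3  12.  -85.4]
194.2 244 [ 11.7  12.  -87. ]
194.8 246 [  9.3  12.  -92.7]
196.2 248 [  0.2  12.  -93.1]
197.4 250 [ -7.8  12.  -94.1]
198.9 252 [-17.6  12.  -93.6]
200.4 254 [-27.1  12.  -93.3]
202.7 256 [-43.   12.  -87.3]
210.2 258 [-95.4  12.  -49.3]
212.3 260 [-108.1   12.   -45.6]
213.7 262 [-115.9   12.   -46.1]
214.6 264 [-120.8   12.   -49.1]
shift [ -2.1  -0.4 -85.5] turn [-0.1  0.3  0. ] rows>= 2.1
[[107  85  62  47  42  44  50  59  81 106 120 124 124 124 124 121 106  80  61  56  56  49  38  31  28  33  45  53]
 [122 117 101  73  51  45  47  55  75 103 120 124 125 123 125 122 109  82  61  57  58  52  43  33  31  33  45  52]
 [123 121 114 102  84  61  51  51  70  98 120 124 125 124 124 123 112  88  64  53  57  56  56  51  50  54  56  58]
 [125 135 156 170 169 143 101  65  65  91 113 122 121 114 106  98  84  67  52  50  54  56  56  57  57  56  56  56]
 [211 226 233 237 238 234 210 151  88  70  81  88  94  94  80  59  46  45  41  44  49  51  54  57  56  58  61  68]
 [237 237 236 235 233 229 217 175 116  85  90 121 169 199 188 143  87  49  39  39  42  47  52  58  70  89 106 115]
 [232 224 200 170 148 132 123 120 117 120 120 120 130 159 192 196 163 109  60  41  41  46  52  60  80 106 120 124]]
```

```bash
python3 - <<'E'
from h import *
np.set_printoptions(precision=1,suppress=True,linewidth=220)
b=grab('side')
def onplane(u,v,yc):
    o,d=ray(b,u,v); o=w2c(o); d=Rc.inv().apply(d); return o+d*(yc-o[1])/d[1]
# near end face: centre of its bright patch (value>100 within dark surround)
for fn,tc,(u0,u1,v0,v1) in (('pics/s7.png',[-39.6,-4,175.4],(215,236,238,262)),('pics/s10.png',[-35,44.7,188.5],(202,217,238,260))):
    g=cv2.imread(fn,0); print(g[v0:v1:2,u0:u1])
    for u,v in []: pass
E
```

```text
[[ 51  56  57  56  56  56  57  57  58  57  57  57  54  49  41  30  26  28  54  96 133]
 [ 46  51  54  57  57  56  56  56  57  60  64  70  75  70  61  48  38  33  25  35  51]
 [ 42  45  48  52  56  60  68  79  90  99 108 116 116  98  72  58  54  47  36  27  31]
 [ 43  42  48  51  56  75 100 117 124 123 123 124 121 103  75  58  55  50  38  30  26]
 [ 41  42  45  51  55  74 101 120 125 123 122 123 123 106  81  60  54  51  40  32  26]
 [ 57  41  42  46  53  69  97 117 124 125 125 124 122 108  83  60  55  54  48  44  45]
 [138  97  62  46  49  63  90 112 123 124 124 125 123 112  86  63  56  55  57  57  57]
 [230 191 131  75  51  60  84 109 123 126 123 120 115 104  81  60  51  53  54  55  58]
 [169 146 121  92  67  58  76  96 105 101  90  76  65  56  51  46  45  46  51  57  64]
 [116 116 117 112 100  83  70  71  87 115 140 132  97  59  42  41  41  46  51  57  76]
 [117 117 119 119 118 117 113 112 115 127 158 184 165 109  58  42  41  44  49  55  73]
 [152 124 118 118 120 119 118 120 119 119 125 139 133 111  83  62  48  46  50  53  71]]
[[ 46  34  34  34  44  52  55  54  47  38  32  38  53  78 102]
 [ 56  53  54  57  59  57  56  58  55  48  39  31  25  32  49]
 [ 56  58  58  57  57  55  58  57  59  60  58  48  37  31  25]
 [ 56  55  57  59  61  67  76  85  95 100  88  68  52  41  30]
 [ 52  61  74  90 105 114 118 121 124 120 104  82  71  60  50]
 [ 52  62  84 108 120 125 123 123 125 120 102  77  59  56  54]
 [ 50  59  81 106 120 124 124 124 124 121 106  80  61  56  56]
 [ 47  55  75 103 120 124 125 123 125 122 109  82  61  57  58]
 [ 51  51  70  98 120 124 125 124 124 123 112  88  64  53  57]
 [101  65  65  91 113 122 121 114 106  98  84  67  52  50  54]
 [210 151  88  70  81  88  94  94  80  59  46  45  41  44  49]]
```

```bash
python3 - <<'E'
from h import *
np.set_printoptions(precision=1,suppress=True,linewidth=220)
b=grab('side')
def onplane(u,v,yc):
    o,d=ray(b,u,v); o=w2c(o); d=Rc.inv().apply(d); return o+d*(yc-o[1])/d[1]
for tc,pts in (([-39.6,-4,175.4],[(220.5,243.2),(220.7,249),(221.4,255.3)]),([-35,44.7,188.5],[(204.2,246),(204.5,252),(205.2,257.8)])):
    tc=np.array(tc)
    for q in pts: print(q,onplane(*q,tc[1]+12)-tc)
E
```

```text
(220.5, 243.2) [-55.   12.  -36.8]
(220.7, 249) [-53.1  12.  -60.3]
(221.4, 255.3) [-54.2  12.  -83.7]
(204.2, 246) [-62.4  12.  -33.2]
(204.5, 252) [-59.6  12.  -57.8]
(205.2, 257.8) [-59.9  12.  -79.6]
```

Emit:
arm_command(increments=[255,6,-1,0,0,0,0,255,6,-1,-10,0,0,0,255,6,-1,-35,0,0,0,255,6,-1,-60,0,0,0,255,6,-1,-65,0,0,0,255,6,-1,-65,0,0,0])

```text
clock: 20.35
position: [0.5122, 0.2182, 0.1188]
orientation: [0.044, -0.704, 0.044, 0.707]
ft_force: [-0.2, -0.5, -2.8]
opening: 0.0097
```

```bash
python3 - <<'E'
from h import *
np.set_printoptions(precision=1,suppress=True,linewidth=220)
p,r,s=cur(); print(p*1000,w2c(p),s['ft_force'])
plan((c2w([-29,44,103]),toolR(CA,0)))
E
```

```text
[512.2 218.2 118.8] [-32.6  44.  118.8] [-0.2 -0.5 -2.8]
shift [  3.5  -0.4 -15.8] turn [ 0.  -0.3 -0.1] rows>= 0.4
```

Emit:
arm_command(increments=[255,3,0,-4,0,0,0,255,3,0,-8,0,0,0,255,3,0,-11,0,0,0,255,3,0,-14,0,0,0,255,3,0,-14,0,0,0])

```text
clock: 20.77
position: [0.5173, 0.2187, 0.1075]
orientation: [-0.044, 0.706, -0.043, -0.705]
ft_force: [-0.1, -0.5, -4.4]
opening: 0.0097
```

Emit:
arm_command(increments=[255,-1,0,-2,0,0,0,255,-1,0,-4,0,0,0,255,-1,0,-6,0,0,0,255,-1,0,-6,0,0,0])

```text
clock: 21.1
position: [0.516, 0.2187, 0.1011]
orientation: [-0.044, 0.706, -0.043, -0.705]
ft_force: [-0.7, -0.1, -3.4]
opening: 0.0095
```

Emit:
arm_command(increments=[255,0,0,-2,0,0,0,255,0,0,-3,0,0,0,255,0,0,-4,0,0,0,255,0,0,-4,0,0,0])

```text
clock: 21.43
position: [0.5172, 0.2191, 0.0989]
orientation: [-0.044, 0.707, -0.043, -0.705]
ft_force: [-0.8, -0.8, 3.4]
opening: 0.0094
```

Emit:
arm_command(increments=[170,0,0,0,0,0,0,170,0,0,0,0,0,0,170,0,0,0,0,0,0,170,0,0,25,0,0,0,170,0,0,60,0,0,0,170,0,0,95,0,0,0,200,0,15,105,0,0,0,255,0,45,105,0,0,0])

```text
clock: 22.1
position: [0.5197, 0.2628, 0.2077]
orientation: [-0.046, 0.709, -0.044, -0.702]
ft_force: [0.2, 0.7, 0.9]
opening: 0.0212
```

Emit:
arm_command(increments=[255,1,30,0,0,0,0,255,2,48,0,0,0,0,255,2,48,0,0,0,0,255,2,48,0,0,0,0])

```text
clock: 22.43
position: [0.518, 0.3121, 0.2021]
orientation: [-0.043, 0.706, -0.043, -0.705]
ft_force: [0.5, 0.2, -0.1]
opening: 0.0003
```

```bash
python3 - <<'E'
from h import *
np.set_printoptions(precision=1,suppress=True,linewidth=220)
b=grab('side','s11.png');grab('top','t11.png');p,r,s=cur(); print(p*1000,w2c(p),s['ft_force'],s['opening'])
plan((c2w([-37,136,200]),toolR(CA,0)),(c2w([-37,136,60]),toolR(CA,0)))
i=cv2.imread('pics/s11.png')[195:300,150:285];k=5
j=cv2.resize(i,None,fx=k,fy=k,interpolation=cv2.INTER_CUBIC)
for q in range(0,135,10): cv2.putText(j,str(150+q),(q*k,10),0,.3,(0,0,255))
for q in range(0,105,10): cv2.putText(j,str(195+q),(0,q*k+3),0,.3,(0,0,255))
cv2.imwrite('pics/c8.png',j)
E
```

```text
[518.1 310.8 202. ] [-38.2 136.6 202. ] [ 0.2 -0.2 -0.7] 0.0003595668249474432
shift [ 1.1 -0.8 -2. ] turn [-0.  0. -0.] rows>= 0.1
shift [   0.    0. -140.] turn [0. 0. 0.] rows>= 3.4
```

View pics/c8.png

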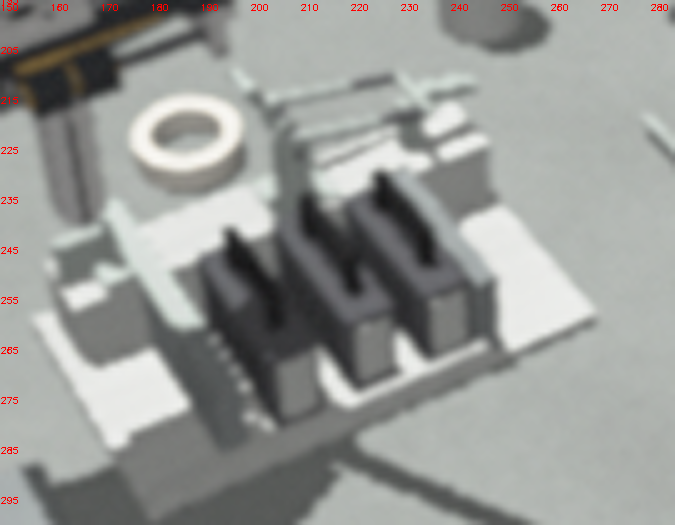

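Viewed 11. All three sleds stand upright in the bay, clear of each other, with the stop at left and the latch untouched. Now I push the stop.

Emit:
arm_command(increments=[255,1,-1,-35,0,0,0,255,1,-1,-75,0,0,0,255,1,-1,-110,0,0,0,255,1,-1,-127,0,0,0,255,1,-1,-127,0,0,0,255,1,-1,-127,0,0,0])

```text
clock: 23.03
position: [0.5187, 0.3092, 0.0745]
orientation: [0.044, -0.705, 0.044, 0.706]
ft_force: [-0.3, -0.2, 0.3]
opening: 0.0004
```

Emit:
arm_command(increments=[255,-1,-6,0,0,0,0,255,-2,-14,0,0,0,0,255,-3,-22,0,0,0,0,255,-3,-27,0,0,0,0,255,-4,-32,0,0,0,0,255,-5,-37,0,0,0,0,255,-5,-42,0,0,0,0,255,-6,-46,0,0,0,0])

```text
clock: 23.7
position: [0.5141, 0.2646, 0.0762]
orientation: [-0.045, 0.707, -0.043, -0.705]
ft_force: [1.7, 2.0, 1.5]
opening: 0.0004
```

```bash
python3 - <<'E'
from h import *
np.set_printoptions(precision=1,suppress=True,linewidth=220)
p,r,s=cur(); print(p*1000,w2c(p),s['ft_force'],s['opening'])
plan((c2w([-37,54,75]),toolR(CA,0)))
E
```

```text
[514.1 264.6  76.2] [-36.4  90.3  76.2] [1.7 2.  1.5] 0.0004068516177903613
shift [ -5.1 -35.9  -1.2] turn [-0.1  0.2 -0. ] rows>= 0.9
```

Emit:
arm_command(increments=[255,0,-4,0,0,0,0,255,-1,-8,0,0,0,0,255,-1,-12,0,0,0,0,255,-2,-16,0,0,0,0,255,-2,-20,0,0,0,0,255,-3,-24,0,0,0,0,255,-3,-27,0,0,0,0,255,-3,-28,0,0,0,0])

```text
clock: 24.37
position: [0.5106, 0.2369, 0.0759]
orientation: [-0.045, 0.706, -0.043, -0.705]
ft_force: [1.0, 5.9, 3.5]
opening: 0.0008
```

Emit:
arm_command(increments=[255,0,-1,0,0,0,0,255,0,-2,0,0,0,0,255,0,-3,0,0,0,0,255,0,-3,0,0,0,0])

```text
clock: 24.7
position: [0.5103, 0.2343, 0.0759]
orientation: [-0.045, 0.706, -0.043, -0.705]
ft_force: [0.1, 5.4, 4.5]
opening: 0.0006
```

Emit:
arm_command(increments=[255,0,-1,0,0,0,0,255,0,-2,0,0,0,0,255,0,-3,0,0,0,0,255,0,-3,0,0,0,0])

```text
clock: 25.03
position: [0.51, 0.2314, 0.0759]
orientation: [-0.045, 0.706, -0.043, -0.705]
ft_force: [-0.8, 6.1, 4.6]
opening: 0.0009
```

Emit:
arm_command(increments=[255,0,-1,0,0,0,0,255,0,-2,0,0,0,0,255,0,-2,0,0,0,0])

```text
clock: 25.28
position: [0.5098, 0.2295, 0.0758]
orientation: [-0.045, 0.706, -0.043, -0.706]
ft_force: [-1.3, 6.8, 5.4]
opening: 0.0005
```

Emit:
arm_command(increments=[255,0,-1,0,0,0,0,255,0,-2,0,0,0,0,255,0,-2,0,0,0,0])

```text
clock: 25.53
position: [0.5096, 0.2278, 0.0758]
orientation: [0.045, -0.706, 0.043, 0.706]
ft_force: [-1.6, 7.0, 4.8]
opening: 0.0005
```

Emit:
arm_command(increments=[255,0,-1,0,0,0,0,255,0,-2,0,0,0,0,255,0,-2,0,0,0,0])

```text
clock: 25.78
position: [0.5095, 0.2268, 0.0758]
orientation: [0.046, -0.706, 0.042, 0.706]
ft_force: [-1.0, 9.6, 4.6]
opening: 0.0004
```

Emit:
arm_command(increments=[255,0,-1,0,0,0,0,255,0,-2,0,0,0,0,255,0,-2,0,0,0,0])

```text
clock: 26.03
position: [0.5096, 0.2267, 0.0759]
orientation: [-0.048, 0.706, -0.041, -0.706]
ft_force: [-0.7, 15.8, 3.4]
opening: 0.0004
```

The force rose to 16 N with the stop halted at TCP y ≈ 52 mm, where I predicted snug at 53.5. I retreat and go above the bail tab, turning the jaws along the carrier's x.

Emit:
arm_command(increments=[255,1,10,0,0,0,0,255,4,35,5,0,0,0,255,4,45,40,0,0,0,255,4,45,80,0,0,0,255,4,45,120,0,0,7,255,4,45,160,0,0,14,255,4,30,190,0,0,21,255,4,10,200,0,0,28])

```text
clock: 26.7
position: [0.5158, 0.2326, 0.2804]
orientation: [0.131, 0.697, 0.131, -0.692]
ft_force: [0.8, 0.0, 1.5]
opening: 0.0003
```

Emit:
arm_command(increments=[200,8,-30,0,0,0,7,190,15,-60,0,0,0,14,185,22,-90,0,0,0,21,185,29,-120,0,0,28,185,34,-145,0,0,35,185,39,-170,0,0,42,185,43,-185,0,0,49,185,43,-195,0,0,56])

```text
validation failed for argument at $.in...
```

Emit:
arm_command(increments=[185,0,0,0,0,0,6,185,0,0,0,0,0,6,185,0,0,0,0,0,6])

```text
clock: 26.95
position: [0.5133, 0.2314, 0.2739]
orientation: [-0.163, -0.687, -0.163, 0.689]
ft_force: [0.8, -0.2, 0.4]
opening: 0.017
```

```bash
cat > meas.py <<'E'
from h import *
np.set_printoptions(precision=1,suppress=True,linewidth=220)
p,r,s=cur(); print(p*1000,w2c(p),s['ft_force'],s['opening'])
E
python3 - <<'E'
from meas import *
plan((c2w([40.5,-127,200]),toolR(-7.15,0)),(c2w([40.5,-127,109]),toolR(-7.15,0)))
f=grab('side','s12.png');grab('top','t12.png')
E
```

```text
[513.3 231.4 273.9] [-33.1  57.3 273.9] [ 0.8 -0.2  0.4] 0.016993485413193704
shift [  50.1 -192.   -73.9] turn [ 0.1 -0.1 56.2] rows>= 7.8
shift [  0.   0. -91.] turn [0. 0. 0.] rows>= 2.2
```

Emit:
arm_command(increments=[185,7,-27,-5,0,0,7,185,14,-54,-15,0,0,14,185,21,-81,-25,0,0,21,185,28,-108,-35,0,0,28,185,35,-135,-45,0,0,35,185,43,-165,-55,0,0,42,185,50,-192,-65,0,0,49,185,50,-192,-73,0,0,56])

```text
clock: 27.72
position: [0.5644, 0.0363, 0.2003]
orientation: [-0.467, -0.528, -0.469, 0.531]
ft_force: [-0.5, 0.8, -0.5]
opening: 0.0258
```

Emit:
arm_command(increments=[185,0,0,0,0,0,0,185,0,0,0,0,0,0,185,0,0,0,0,0,0])

```text
clock: 27.97
position: [0.5641, 0.0415, 0.2023]
orientation: [-0.467, -0.53, -0.469, 0.531]
ft_force: [0.4, -0.2, -0.2]
opening: 0.0257
```

```bash
python3 - <<'E'
from meas import *
plan((c2w([40.5,-127,200]),toolR(-7.15,0)),(c2w([40.5,-127,109]),toolR(-7.15,0)))
a=cv2.imread('pics/t12.png')[170:240,160:255];b=cv2.imread('pics/s12.png')[195:290,150:270]
W=np.zeros((600,800,3),np.uint8);k=5
A=cv2.resize(a,None,fx=4,fy=4,interpolation=cv2.INTER_CUBIC);B=cv2.resize(b,None,fx=4,fy=4,interpolation=cv2.INTER_CUBIC)
W[:A.shape[0],:A.shape[1]]=A;W[:B.shape[0],320+80-80:320+B.shape[1]]=B
c=cv2.cvtColor(grab('side','s13.png')['color'],cv2.COLOR_RGB2BGR)[190:240,195:265]
C=cv2.resize(c,None,fx=4,fy=4,interpolation=cv2.INTER_CUBIC);W[390:390+C.shape[0],:C.shape[1]]=C
cv2.imwrite('pics/c9.png',W)
E
```

```text
[564.1  41.5 202.3] [  40.9 -124.9  202.3] [ 0.4 -0.2 -0.2] 0.02569639858950958
shift [-0.7 -2.1 -2.3] turn [-0.1 -0.1  0.1] rows>= 0.1
shift [  0.   0. -91.] turn [0. 0. 0.] rows>= 2.2
```

Emit:
arm_command(increments=[185,0,-1,-25,0,0,0,185,0,-1,-55,0,0,0,185,0,-1,-80,0,0,0,185,0,-1,-92,0,0,0,185,0,-1,-92,0,0,0,185,0,-1,-92,0,0,0], force=4)

```text
clock: 28.52
position: [0.5645, 0.0403, 0.1109]
orientation: [-0.467, -0.53, -0.469, 0.53]
ft_force: [0.8, -1.4, 0.4]
opening: 0.0256
```

Emit:
arm_command(increments=[255,0,0,0,0,0,0,255,0,0,0,0,0,0,255,0,0,0,0,0,0,255,0,0,0,0,0,0,255,0,0,0,0,0,0])

```text
clock: 28.93
position: [0.5646, 0.04, 0.1123]
orientation: [0.467, 0.53, 0.469, -0.53]
ft_force: [-4.1, 1.2, 7.1]
opening: 0.0119
```

```bash
python3 - <<'E'
from meas import *
Y0,Z0,Rr=-13.5,118,np.hypot(-126+13.5,95-118)
p0=p
for a in [192,175,160,145,130,115,100,85,70,55,40,25,10,0,-8,-15]:
    q=c2w([40.5,Y0+115.5*np.cos(np.radians(a)),Z0+115.5*np.sin(np.radians(a))+15]); print(a,((q-p0)*1000).round(0))
E
```

```text
[564.6  40.  112.3] [  41.6 -126.3  112.3] [-4.1  1.2  7.1] 0.011862145162780304
192 [-1. -0. -3.]
175 [-1. -2. 31.]
160 [-1.  4. 60.]
145 [ 1. 18. 87.]
130 [  4.  38. 109.]
115 [  7.  64. 125.]
100 [ 10.  92. 134.]
85 [ 14. 122. 136.]
70 [ 18. 151. 129.]
55 [ 21. 178. 115.]
40 [ 24. 200.  95.]
25 [ 26. 216.  70.]
10 [ 27. 225.  41.]
0 [ 27. 227.  21.]
-8 [ 27. 226.   5.]
-15 [ 27. 223.  -9.]
```

Emit:
arm_command(increments=[255,0,-1,14,0,0,0,255,0,-2,31,0,0,0,255,0,1,46,0,0,0,255,0,4,60,0,0,0,255,1,11,74,0,0,0,255,2,18,87,0,0,0,255,3,28,98,0,0,0,255,5,38,109,0,0,0])

```text
clock: 29.6
position: [0.569, 0.0779, 0.2207]
orientation: [-0.467, -0.53, -0.469, 0.53]
ft_force: [-2.5, -0.2, 0.4]
opening: 0.0118
```

```bash
python3 - <<'E'
from meas import *
b=grab('side','s14.png');a=grab('top','t14.png')
A=cv2.imread('pics/s14.png')[150:260,150:290];W=cv2.resize(A,None,fx=5,fy=5,interpolation=cv2.INTER_CUBIC);cv2.imwrite('pics/c10.png',W)
# pixels expected for the bar and tab
for n,q in(('tab',[40.5,w2c(p)[1],w2c(p)[2]-15]),('pin',[40.5,-13.5,118])): print(n,proj(b,c2w(q)),proj(a,c2w(q)))
E
```

```text
[569.   77.9 220.7] [ 41.3 -88.1 220.7] [-2.5 -0.2  0.4] 0.011806703546914583
tab [227.1 186.4] [225.6 186.7]
pin [206.2 218.3] [206.2 187.8]
```

Emit:
arm_command(increments=[255,1,13,9,0,0,0,255,2,26,16,0,0,0,255,4,40,21,0,0,0,255,5,54,25,0,0,0,255,7,69,27,0,0,0,255,9,84,27,0,0,0,255,11,99,24,0,0,0,255,13,113,20,0,0,0])

```text
clock: 30.37
position: [0.5827, 0.1931, 0.2398]
orientation: [0.468, 0.53, 0.469, -0.529]
ft_force: [-1.1, 0.2, 1.6]
opening: 0.0121
```

Emit:
arm_command(increments=[255,2,14,-7,0,0,0,255,3,27,-14,0,0,0,255,5,38,-24,0,0,0,255,6,49,-34,0,0,0,255,7,57,-46,0,0,0,255,8,65,-59,0,0,0,255,8,70,-73,0,0,0,255,9,74,-88,0,0,0])

```text
clock: 31.03
position: [0.5914, 0.2653, 0.1498]
orientation: [0.467, 0.53, 0.469, -0.53]
ft_force: [-0.8, 1.8, 0.1]
opening: 0.0117
```

```bash
python3 - <<'E'
from meas import *
b=grab('side','s15.png')
E
```

```text
[591.4 265.3 149.8] [ 40.2 100.6 149.8] [-0.8  1.8  0.1] 0.011738075948079395
```

Emit:
arm_command(increments=[255,0,1,-10,0,0,0,255,0,2,-20,0,0,0,255,0,1,-30,0,0,0,255,0,0,-38,0,0,0,255,0,-1,-44,0,0,0,255,0,-2,-48,0,0,0,255,0,-2,-48,0,0,0])

```text
clock: 31.67
position: [0.5908, 0.2621, 0.1023]
orientation: [-0.467, -0.53, -0.469, 0.531]
ft_force: [-0.1, 2.7, -0.8]
opening: 0.0119
```

```bash
python3 - <<'E'
from meas import *
b=grab('side','s16.png');a=grab('top','t16.png')
E
```

```text
[590.8 262.1 102.3] [ 40.   97.4 102.3] [-0.1  2.7 -0.8] 0.011930479989798754
```

Emit:
arm_command(increments=[255,0,-1,-2,0,0,0,255,0,-1,-4,0,0,0,255,0,-1,-5,0,0,0,255,0,-1,-5,0,0,0])

```text
clock: 32.1
position: [0.5911, 0.2612, 0.0983]
orientation: [-0.468, -0.53, -0.469, 0.53]
ft_force: [-1.1, 0.3, 1.2]
opening: 0.0121
```

Emit:
arm_command(increments=[200,0,0,0,0,0,0,190,0,0,0,0,0,0,185,0,0,0,0,0,0,185,0,1,15,0,0,0,185,0,3,45,0,0,0,185,0,20,85,0,0,0,185,0,50,120,0,0,0,220,0,80,140,0,0,0])

```text
clock: 32.77
position: [0.5931, 0.341, 0.2427]
orientation: [0.467, 0.532, 0.467, -0.529]
ft_force: [0.5, 0.4, 0.8]
opening: 0.022
```

```bash
python3 - <<'E'
from meas import *
b=grab('side','s17.png');a=grab('top','t17.png')
W=np.zeros((600,800,3),np.uint8)
def put(i,x,y,w,h,k,X,Y):
    j=cv2.resize(i[y:y+h,x:x+w],(w*k,h*k),interpolation=cv2.INTER_CUBIC)
    for q in range(0,w,10): cv2.putText(j,str(x+q),(q*k,9),0,.3,(0,0,255))
    for q in range(0,h,10): cv2.putText(j,str(y+q),(0,q*k+3),0,.3,(0,0,255))
    W[Y:Y+j.shape[0],X:X+j.shape[1]]=j
put(cv2.imread('pics/s17.png'),150,195,120,65,6,0,0)
put(cv2.imread('pics/t17.png'),160,168,90,35,6,0,390)
cv2.imwrite('pics/c11.png',W)
E
```

```text
[593.1 341.  242.7] [ 32.5 175.9 242.7] [0.5 0.4 0.8] 0.021973502719658502
```

View pics/c11.png

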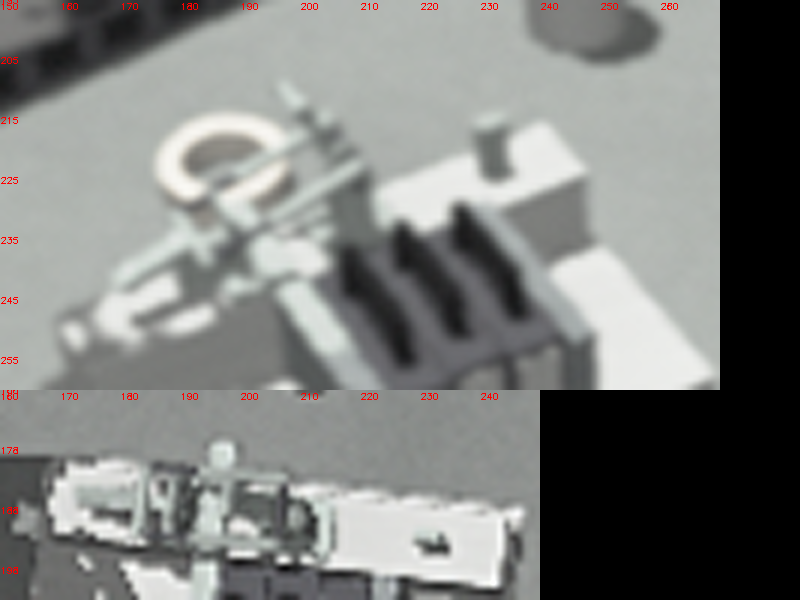

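Viewed 12, the last one. The bail lies forward with its bar beyond the keeper lip (top view bar u≈184, lip u≈187), and the three sleds are snug. I check the bar position numerically and plan the lever arc.

```bash
python3 - <<'E'
from meas import *
a=grab('top');b=grab('side')
for u in(184,187,194): print(u,w2c(onz(a,u,188,.095)))
g=cv2.imread('pics/t17.png',0); print(g[178:198:2,176:202])
print('closed now?')
for y,n in((None,'start'),):
    q=c2w([40.5,40,172]); plan((q,toolR(-7.15,0)))
pv=np.array([-14.5,98])
for t in np.arange(-.4,1.55,.15).tolist()+[1.5]:
    F=pv+58*np.array([-np.sin(t),np.cos(t)])+4*np.array([np.cos(t),np.sin(t)]); T=F+[8,25]
    w=c2w([40.5,*T]); print(round(t,2),T,(w*1000).round(1))
E
```

```text
[594.  347.1 246.1] [ 32.6 182.  246.1] [ 0.6 -0.8  0.6] 0.015029791605373162
184 [33.6 66.  95. ]
187 [34.8 55.8 95. ]
194 [37.7 31.9 95. ]
[[138 129 135 139 137 137 138 139 148 147 149 148 145 149 149 146 146 143 152 199 212 211 229 141 129 146]
 [215 232 231 231 218 199 187 165 148 104  80  99 108 106 101 126 128 157 149 188 205 209 184 140 137 143]
 [221 219 219 220 223 225 225 199 164 148 156 157 150 131 100  94 140 153 159 167 164 161 158 160 166 163]
 [182 194 190 183 163 181 168 199 150 217 146  90 183 118  64  79  83  76 129  97 100 168 144 101 107 172]
 [171 168 184 189 183 187 173 203 124 191 220 198 170 104  93  67  69 186 215 221 196 188 126  91  83  93]
 [ 83  85  81  81  81  66 171 193 108  76  79 174 143  82 105  74  74 175 206 211 198 173 117 106  98  88]
 [231 230 233 178 147 132 201 171 116  97  92 182 146  80  60  53 143 202 212 213 225 117 202 235 232 221]
 [193 209 211 216 220 199 185 161 102  77  77  90  98  91  84 141 179 178 177 181 177 153 160 152 145 173]
 [ 88  85  79  72  64  60  49  53  64  70  74  73  72  93  87  94  94 143 161 141 108  91 163 183 178 186]
 [103 106 109 104 153 162 163 118  98 101 104 106 103 102 103  85 133 143 140 151  97  69  54  34  36  50]]
closed now?
shift [  -7.5 -137.1  -67.4] turn [-0.1  0.1 -0.1] rows>= 3.7
-0.4 [ 19.8 174.9] [581.6 185.1 174.9]
-0.25 [ 11.7 178.2] [580.6 177.1 178.2]
-0.1 [  3.3 180.3] [579.6 168.7 180.3]
0.05 [ -5.4 181.1] [578.5 160.1 181.1]
0.2 [-14.1 180.6] [577.4 151.5 180.6]
0.35 [-22.6 178.9] [576.4 143.  178.9]
0.5 [-30.8 175.8] [575.4 134.9 175.8]
0.65 [-38.4 171.6] [574.4 127.3 171.6]
0.8 [-45.3 166.3] [573.5 120.5 166.3]
0.95 [-51.4 160. ] [572.8 114.5 160. ]
1.1 [-56.4 152.9] [572.2 109.5 152.9]
1.25 [-60.3 145.1] [571.7 105.6 145.1]
1.4 [-63.  136.8] [571.3 103.  136.8]
1.55 [-64.4 128.2] [571.2 101.6 128.2]
1.5 [-64.1 131.1] [571.2 101.9 131.1]
```

Emit:
arm_command(increments=[255,-2,-35,-10,0,0,0,255,-4,-70,-25,0,0,0,255,-6,-105,-45,0,0,0,255,-7,-132,-68,0,0,0,255,-7,-132,-72,0,0,0,255,-7,-132,-72,0,0,0,255,-7,-132,-72,0,0,0], force=20)

```text
clock: 33.55
position: [0.5837, 0.2087, 0.165]
orientation: [-0.466, -0.53, -0.469, 0.531]
ft_force: [0.7, 0.8, 0.4]
opening: 0.0008
```

```bash
python3 meas.py
```

```text
[583.7 208.7 165. ] [ 39.5  43.5 165. ] [0.7 0.8 0.4] 0.0008207903634059445
```

Emit:
arm_command(increments=[255,-1,-12,6,0,0,0,255,-2,-24,9,0,0,0,255,-3,-32,12,0,0,0,255,-4,-40,15,0,0,0,255,-5,-49,16,0,0,0,255,-6,-57,15,0,0,0,255,-7,-66,14,0,0,0,255,-7,-66,14,0,0,0])

```text
clock: 34.22
position: [0.5774, 0.1415, 0.1804]
orientation: [-0.467, -0.53, -0.468, 0.531]
ft_force: [0.4, 0.7, 0.5]
opening: 0.0007
```

```bash
python3 meas.py
```

```text
[577.4 141.5 180.4] [ 41.7 -24.  180.4] [0.4 0.7 0.5] 0.0007387709820922904
```

Emit:
arm_command(increments=[255,-1,-4,-2,0,0,0,255,-1,-7,-5,0,0,0,255,-1,-11,-7,0,0,0,255,-2,-14,-9,0,0,0,255,-2,-18,-11,0,0,0,255,-3,-21,-14,0,0,0,255,-3,-21,-14,0,0,0])

```text
clock: 34.8
position: [0.5744, 0.1217, 0.1658]
orientation: [-0.467, -0.53, -0.469, 0.53]
ft_force: [0.3, 1.1, 1.3]
opening: 0.0004
```

```bash
python3 - <<'E'
from meas import *
b=grab('side','s18.png')
# compare with s17 to see where lever/bail have gone
g=cv2.imread('pics/s18.png',0);h=cv2.imread('pics/s17.png',0)
print(g[206:246:2,176:216])
E
```

```text
[574.4 121.7 165.8] [ 41.2 -44.  165.8] [0.3 1.1 1.3] 0.00039609770617961856
[[173 173 174 174 174 174 175 176 176 176 175 175 175 175 175 175 176 175 175 177 178 178 177 177 176 175 177 178 178 177 177 178 177 172 153 129 116 118 124 126]
 [172 174 174 173 173 175 174 175 175 174 174 173 174 175 175 175 174 176 174 175 175 176 176 176 176 176 175 176 176 177 177 178 178 176 168 150 127 118 121 124]
 [173 172 174 175 176 176 175 172 172 172 173 175 175 174 174 175 177 176 177 176 176 176 176 177 176 174 174 173 174 176 177 177 176 175 175 171 155 136 118 109]
 [174 174 172 172 172 173 172 174 173 176 175 175 173 174 173 175 173 174 175 174 175 175 175 175 175 173 173 174 176 176 176 175 173 172 173 172 166 146 122 111]
 [173 173 173 172 173 176 185 199 212 218 222 225 224 222 219 215 206 195 183 175 171 171 173 173 172 172 173 173 172 171 173 172 172 166 152 136 125 116 109 111]
 [174 174 178 195 220 234 240 241 238 234 230 227 228 231 234 237 240 241 239 230 211 184 172 171 172 171 172 174 178 188 197 200 191 161 126 109 107 109 111 123]
 [179 200 225 236 238 229 205 176 154 142 141
[... 1537 characters left out ...]
09 196 160 113  80  89 104 105 101  91  73  46]
 [179 159 141 127 117 113 112 110 108 108 107 106 107 110 111 136 181 210 219 219 219 218 218 222 226 228 227 219 192 158 113  65  40  46  63  85 101 102  89  63]
 [172 184 179 148 116 107 108 108 107 107 107 110 107 104 105 126 159 183 192 189 173 156 161 187 210 213 196 170 138 109  77  45  32  35  42  51  72  90  99  90]
 [229 229 220 177 129 109 108 109 109 110 125 155 163 141 117 123 147 152 136 137 167 193 204 213 212 182 138 109 102  99  78  48  23  27  33  40  46  62  84 101]
 [224 220 207 174 132 112 112 117 128 146 163 177 185 172 142 121 117 118 119 132 168 201 216 218 217 213 188 150 119 102  89  70  54  43  38  36  35  40  52  71]]
```

Emit:
arm_command(increments=[255,-1,-4,-3,0,0,0,255,-1,-7,-6,0,0,0,255,-1,-10,-9,0,0,0,255,-2,-12,-13,0,0,0,255,-2,-14,-17,0,0,0,255,-2,-14,-17,0,0,0])

```text
clock: 35.35
position: [0.5716, 0.1076, 0.1481]
orientation: [-0.467, -0.529, -0.469, 0.531]
ft_force: [0.1, 0.2, 0.6]
opening: 0.0004
```

```bash
python3 meas.py
```

```text
[571.6 107.6 148.1] [ 40.2 -58.4 148.1] [0.1 0.2 0.6] 0.00036152988254519033
```

Emit:
arm_command(increments=[255,0,-2,-5,0,0,0,255,-1,-4,-10,0,0,0,255,-1,-5,-14,0,0,0,255,-1,-5,-14,0,0,0])

```text
clock: 35.68
position: [0.5704, 0.1029, 0.1339]
orientation: [-0.467, -0.529, -0.469, 0.531]
ft_force: [-0.6, 0.6, 0.3]
opening: 0.0001
```

```bash
python3 meas.py; python3 meas.py
```

```text
[570.4 102.9 133.9] [ 39.6 -63.2 133.9] [-0.6  0.6  0.3] 0.00014938294232219617
[570.4 102.9 133.9] [ 39.6 -63.2 133.9] [-0.6  0.6  0.3] 0.00014938294232219617
```

Emit:
arm_command(increments=[255,0,0,-2,0,0,0,255,0,-1,-4,0,0,0,255,0,-1,-4,0,0,0])

```text
clock: 35.93
position: [0.5711, 0.1026, 0.1312]
orientation: [-0.467, -0.53, -0.469, 0.53]
ft_force: [-0.1, 0.2, 1.0]
opening: 0.0007
```

Emit:
arm_command(increments=[255,0,0,-2,0,0,0,255,0,0,-4,0,0,0,255,0,0,-4,0,0,0])

```text
clock: 36.18
position: [0.5715, 0.1026, 0.1303]
orientation: [-0.468, -0.53, -0.469, 0.53]
ft_force: [-6.1, -1.5, 15.8]
opening: 0.0005
```

Emit:
arm_command(increments=[255,0,0,-2,0,0,0,255,0,0,-4,0,0,0,255,0,0,-4,0,0,0])

```text
clock: 36.43
position: [0.5718, 0.1026, 0.1296]
orientation: [0.468, 0.53, 0.469, -0.53]
ft_force: [-12.0, 0.2, 29.3]
opening: -0.0001
```

```bash
python3 - <<'E'
from meas import *
b=grab('side','s19.png'); print(proj(b,c2w([40.5,-14.5,98])),proj(b,c2w([40.5,-74,103])))
g=cv2.imread('pics/s19.png',0)
print(g[205:236:2,196:240])
E
```

```text
[571.8 102.6 129.6] [ 41.  -63.3 129.6] [-12.    0.2  29.3] -6.114860075599488e-05
[207.1 223.3] [224.7 215.2]
[[176 176 175 174 174 174 174 175 175 176 176 176 175 174 174 175 176 176 176 170 148 124 113 114 119 122 124 118 103  97 110 120 124 125 128 133 138 148 154 159 167 171 174 174]
 [174 175 175 174 173 174 175 174 174 175 175 175 175 173 173 173 173 175 176 172 153 128 111 110 114 117 122 125 123 125 129 139 149 158 168 169 173 174 174 175 175 173 175 175]
 [173 173 173 175 174 173 173 171 173 175 175 174 175 175 173 174 174 173 174 171 156 133 114 111 116 120 122 123 126 137 156 169 172 172 174 177 177 175 173 173 173 172 173 174]
 [173 174 173 173 173 172 172 170 172 174 175 174 173 172 171 172 171 172 172 170 155 133 116 111 117 123 123 124 125 138 157 172 174 173 174 173 176 174 174 176 176 174 173 176]
 [171 171 172 172 171 170 171 172 173 172 172 171 171 170 171 172 173 173 173 173 165 145 122 115 120 125 124 125 125 131 139 155 169 174 171 166 163 164 170 175 175 173 172 172]
 [179 170 169 170 171 171 171 171 169 169 169 169 171 169 170 171 172 170 171 173 171 157 134 
[... 1175 characters left out ...]
4 174 175 177 180 181 182 185 184 182 176 158 143 139 139 128 122 133 142 135 121 117 116 117 113  97  68  49  54  72  85  91  97 110 119 124 124 123 121 121 123]
 [140 155 157 154 164 178 180 176 165 151 134 120 111 106 105 114 149 178 167 124  88  83  96 109 116 116 114 107  88  58  33  25  35  53  72  81  89  99 111 119 122 122 122 121]
 [119 110 110 131 149 161 170 185 192 180 150 120 107 106 106 105 112 124 118  89  55  42  59  77  87  84  72  63  50  37  25  25  27  27  38  54  71  82  89  99 109 118 122 120]
 [193 207 219 224 225 214 202 207 215 210 185 144 108  99 108 109 105  99  88  64  42  33  39  42  47  48  53  52  49  37  29  28  25  26  26  29  47  66  80  87  94 106 115 119]]
```

Hard contact came at the expected shut height: fingertips at 105.5 mm against 106 predicted. I back off straight up and check that it stays.

Emit:
arm_command(increments=[255,0,0,8,0,0,0,255,0,0,30,0,0,0,255,0,0,65,0,0,0,255,-10,-35,100,0,0,0,255,-35,-75,120,0,0,0,255,-60,-115,130,0,0,0,255,-85,-155,130,0,0,0,255,-110,-190,130,0,0,0])

```text
clock: 37.15
position: [0.478, -0.0642, 0.2538]
orientation: [0.469, 0.53, 0.468, -0.529]
ft_force: [-0.4, -1.1, -0.8]
opening: 0.0006
```

Emit:
arm_command(increments=[255,-20,-40,0,0,0,0,255,-40,-80,0,0,0,0,255,-60,-115,0,0,0,0,255,-60,-115,0,0,0,0])

```text
clock: 37.48
position: [0.4154, -0.1826, 0.2523]
orientation: [-0.466, -0.531, -0.466, 0.533]
ft_force: [1.0, 0.7, 0.6]
opening: 0.0007
```

```bash
python3 - <<'E'
from meas import *
a=grab('top','t20.png');b=grab('side','s20.png')
G=cv2.imread('pics/t20.png',0);S=cv2.imread('pics/s20.png',0)
def model(y0,th):
    pv=np.array([y0,98]); z=np.array([-np.sin(th),np.cos(th)]); yl=np.array([np.cos(th),np.sin(th)])
    return pv+67*z, pv-6.9*yl+18.8*z
for n,q in(('pivot',[41,-14.5,98]),('tip if 1.5',[41,-81,104]),('pad',[41,-74,106]),('seat',[41,55,95]),('tabend',[41,97,93]),('bar x+',[60,55,95]),('bar x-',[22,55,95])):
    print(n,'top',proj(a,c2w(q)),'side',proj(b,c2w(q)))
print('top');print(G[176:200,176:230:1][::2])
print('side');print(S[206:240:2,176:236])
E
```

```text
[ 415.4 -182.6  252.3] [ -78.7 -365.8  252.3] [1.  0.7 0.6] 0.0007319314981900048
pivot top [207.4 188.6] side [207.  223.2]
tip if 1.5 top [226.5 190.7] side [226.7 214. ]
pad top [224.4 190.3] side [224.6 214.3]
seat top [187.5 186.3] side [185.6 232.3]
tabend top [175.6 184.9] side [172.3 238. ]
bar x+ top [188.3 180.8] side [183.  228.5]
bar x- top [186.7 191.7] side [188.3 236.1]
top
[[143 139 139 140 140 139 138 137 139 140 142 142 140 141 143 139 138 136 131 142 144 162 161 131 137 142 142 141 142 140 139 142 142 138 139 142 144 139 141 141 138 139 139 137 138 137 136 137 136 135 132 133 135 134]
 [134 123 131 135 134 133 136 138 143 142 140 141 140 141 142 141 142 138 146 191 205 205 225 138 122 142 142 147 142 143 143 142 143 140 141 143 142 140 140 140 136 136 140 139 137 137 138 137 135 135 135 133 133 134]
 [217 227 227 226 212 191 181 156 131 145 167 150 146 132 135 133 128 129 168 194 195 211 182 132 133 138 138 140 141 143 143 142 140 143 143 143 140 138 140 143 143 139 138 138 134 133 134 135 137 133 136 135 134 134]
 [215 213 215 216 217 219 222 224 221 219 222 178 1
[... 1417 characters left out ...]
 91  94 102  98  98  95  96  98  78  79  79  93  93 100  98 197]
 [228 232 175 148 150 154 157 114  95  98 100 102  96  90  90  75 200 217 218 171  92  66  62  50  45  57  63  62  77  58  70  74  70 107 131 138 131  97  94 152 163 159 229 239 236 235 236 181 155 113  95  95  84 210]
 [218 218 218 220 219 219 220 226 228 230 229 229 229 232 234 172 186 197 205 221 130  78  92  92  93  96  98  95 102 100  97  93  96  97  94 103  92  55  54  54  46  45  55  64  98 123 186 216 217 227 224 221 222 222]]
side
[[159 159 160 ... 163 162 162]
 [158 159 159 ... 162 162 161]
 [159 159 159 ... 163 161 162]
 ...
 [193 196 202 ... 139 155 155]
 [179 164 145 ...  90 125 148]
 [127 129 121 ...  42  64  95]]
```

```bash
python3 - <<'E'
from meas import *
a=grab('top')
print('bar y',w2c(onz(a,185.7,186.5,.095)),'lever end',w2c(onz(a,227.3,190,.104)))
d=cv2.absdiff(cv2.imread('pics/t20.png',0),cv2.cvtColor(a['color'],cv2.COLOR_RGB2GRAY))[175:240,160:250]; print('change since retreat',(d>30).sum())
print(manip.state()['clock'],manip.job_done())
E
```

```text
[ 417.4 -179.1  252.2] [ -77.2 -362.   252.2] [0.2 0.2 0.1] 0.0006206770094222421
bar y [39.4 61.  95. ] lever end [ 43.6 -83.4 104. ]
change since retreat 0
the job is handed in; nothing more can be done
37.6333 None
```

I moved both loose sleds into the bay, pushed the stop in, hooked the bail behind the keeper and pressed the lever shut. I handed the job in at 37.6 s.

**What went wrong on the way:** the first sled caught the latch rail on its first lowering. That gave about 50 N at the wrist, as 38 N sideways and 33 N up, and it turned about 16° in the grip. I stood it on clear table, regripped it and then placed it cleanly. That peak was well under the 120 N wrist limit. I have no separate reading against the 40 N limit for the arm or gripper body; the contact looked to be through the held sled.

**Last checks:**
- **Sleds:** the side camera showed all three upright, and packed together after the push.
- **Stop:** it halted at 16 N, with the tool at 52 mm along the carrier's y against 53.5 predicted for snug.
- **Bail:** the bar measured y ≈ 61 mm. I had estimated the seat at about 55, so this is off by more than I expected, about 1.5 pixels in the top camera. The bar is still on the lip's far side, as it should be.
- **Lever:** hard contact came at the shut height (fingertips at 105.5 mm against 106 predicted). After I backed off, its end was still where the shut position puts it, and nothing around the carrier moved between the last two pictures.

**Less certain:** I never felt the 2 to 4 N expected while shutting the lever; readings were under 2 N. I take it that the lever snapped past centre ahead of the finger, but I did not test the latch tension directly.

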